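Load the shaker plate and turn its keeper screws home

ROBOT

A 6-joint arm with a two-finger parallel gripper is mounted at the origin on the work surface. World frame = base frame: x ahead of the robot, y to its left, z up, the work surface at z = 0. Lengths are in m, angles in rad, forces in N, time in s.
With the tool pointing down it reaches from about 0.425 to 0.95 m from the base axis. Payload 3.5 kg.
Tool frame: the origin (TCP) lies on the centre line of the jaws, within the pads' length; the fingertips stand 19 mm ahead of it and the grasp point (between the pads) is the TCP; z points along the fingers, y is the line along which they close (so a half turn about z gives the same grasp; the last joint's range is limited). The gripper opens to 85 mm and grips with 20 to 120 N. Pads are 22 mm wide; open, the fingers measure 114 mm over their backs; the gripper's body (76 mm by 85 mm) begins 54 mm behind the grasp point. The pads swing forward as they close: fully open they stand 13 mm farther back than shut.
Start: joints at [-1.262, 0.286, 1.577, -0, 1.279, -0.15], TCP at [0.299, -0.605, 0.222] pointing down, gripper open.
Joint ranges: [-2.77, 2.77], [-0.9, 2.22], [0.21, 2.48], [-1.53, 4.67], [0.24, 2.81], [-2.84, 2.84]. Speed limits (rad/s): [2.79, 2.79, 3.14, 3.14, 3.14, 3.14].

INTERFACE

Orientations are given as a unit quaternion [x, y, z, w].
In Python, from plant import ctrl, imaging gives the robot as it stands. The module is installed in compiled form; this text tells all that it offers.
- The arm moves only by the shell command python3 -m handwheel 'ROWS' [OPENING] [FORCE]. ROWS is JSON, one flat list of numbers, 6 for each row, row after row: the shift along the world's x, y, z in units of 150 mm (1.0 is 150 mm), then the turn, a rotation vector about the world's x, y, z in units of 90 degrees (1.0 is 90 degrees). In form: [tx, ty, tz, rx, ry, rz, tx, ty, tz, rx, ry, rz, ...]. A call has 1 to 5 rows; each row shifts and turns the commanded pose from where the row before left it; what a row does not reach is not made up. A row lasts 1/12 s, in which the tool goes at most 41.7 mm and 7.16 degrees, less where a joint would pass 70% of its speed; a pose out of reach is approached as far as the arm can. A call with a number of a shift or a turn outside -1 to 1 is refused whole. A call with a gripper value outside its range is refused whole. OPENING is the opening, from 0 (shut) to 1 (fully open), set as the call begins (- or left out, the last holds). The fingers move at their own pace and stop on an object; FORCE is the grip in N (left out, the last holds). Time passes only in rows, so rows that do not move let the fingers close. It gives the time, the measured TCP pose, the force, the opening and the grip force at its end, in the units of the state.
- ctrl.get_state(): the state, without advancing time (a new reading comes with each control period).
- imaging.read_camera(name): name is "side" or "top"; returns (picture, depth): 400x640x3 uint8, blue, green, red; 400x640 float32, m along the optical axis (not along the pixel's ray), 0 where there is no reading.
- imaging.get_calibration(name): a dict with "fovy" (degrees; the focal length in pixels is half the picture's height over the tangent of half this angle, whatever the lens; pixels are square), "cx", "cy" (the principal point, pixels), "R" (3x3) and "t" (3): a world point X has camera coordinates R X + t. Camera axes: x right, y down, z forward; pixel columns grow to the right and rows downward; lengths in m; the calibration is good to about 2 mm. A picture is of the moment at which its call begins. get_calibration takes no time and is no camera call.
- ctrl.sign_off(): hands the job in; it is judged then, once.
The state is a dict: "time": time; "qpos": joint angles; "dq": joint speeds; "joint_efforts": joint torques, N m; "eef_pos": TCP position; "tcp_rot": TCP orientation; "contact_force": force on the tool from outside, world axes, zero at the start; "wrist_torque": the same for the moment, N m; "opening": opening from 0.0 (shut) to 1.0 (fully open); "finger_force": force on a finger pad.
Only numpy, scipy, OpenCV 4.12 (cv2) and the standard library are available. Lean on these libraries where they do the work, as an engineer would, in place of code of your own. Each camera call takes 0.05 s, during which the arm holds its last target. There are 200 camera calls.

TASK

Load every large glass dish (the 62 mm size) flat into a seat of its own on the shaker plate, using the fork key on the screw heads to swing the keeper tabs out of the way first; then turn all three keeper screws fully home with the key, also at empty seats, and stand the key upright on its rubber mat again. Turn the screws only with the key over their heads, grip the glass gently (no more than 12 N) and set it down without dropping or knocking it. Leave the small dish, the bowl and the jar where they are.

Things in the scene. Friction and masses are not known exactly. Their poses are not given: they have to be found in the camera images.
- plate: Cream shaker plate fixed to the bench, a box 150 (x) x 300 (y) x 40 mm high with an aluminium top. Origin: centre of its underside; x points away from the robot across the plate, y along it. On its top stand three round seats in a row along y, 95 mm apart, each with one keeper screw 62 mm from it on the robot's side (-x).
- seat_a (a point): Centre of the right-hand (towards the plate's -y end) seat's floor, 40 mm above the bench: a black disc inside a steel rim 70 mm in inner and 76 mm in outer diameter, 3 mm high. z up, x away from the screw.
- head_a (a point): Fixed point on the right-hand (towards the plate's -y end) keeper screw's axis, at its top, 86.5 mm above the bench. Turning part: steel disc 40 mm wide, 66.5-72.5 mm above the bench; keeper tab in one piece with it, 14 mm wide, reaching 48 mm from the axis; on top a driving bar 30 x 7 mm, 72.5-86.5 mm up, centred on the axis, along the tab. Post below: 22 mm wide.
- screw_a (a joint): Angle of the right-hand (towards the plate's -y end) keeper screw: at 0 (its stop) it is fully home, the tab pointing along the plate's +x over its seat; it grows anticlockwise seen from above to its other stop at 1.6 rad, where the tab points along the plate's +y, clear of the seat. Stays where it is left; it takes about 0.1 N m to turn.
- seat_b (a point): Centre of the middle seat's floor, 40 mm above the bench: a black disc inside a steel rim 70 mm in inner and 76 mm in outer diameter, 3 mm high. z up, x away from the screw.
- head_b (a point): Fixed point on the middle keeper screw's axis, at its top, 86.5 mm above the bench. Turning part: steel disc 40 mm wide, 66.5-72.5 mm above the bench; keeper tab in one piece with it, 14 mm wide, reaching 48 mm from the axis; on top a driving bar 30 x 7 mm, 72.5-86.5 mm up, centred on the axis, along the tab. Post below: 22 mm wide.
- screw_b (a joint): Angle of the middle keeper screw: at 0 (its stop) it is fully home, the tab pointing along the plate's +x over its seat; it grows anticlockwise seen from above to its other stop at 1.6 rad, where the tab points along the plate's +y, clear of the seat. Stays where it is left; it takes about 0.1 N m to turn.
- seat_c (a point): Centre of the left-hand (towards the plate's +y end) seat's floor, 40 mm above the bench: a black disc inside a steel rim 70 mm in inner and 76 mm in outer diameter, 3 mm high. z up, x away from the screw.
- head_c (a point): Fixed point on the left-hand (towards the plate's +y end) keeper screw's axis, at its top, 86.5 mm above the bench. Turning part: steel disc 40 mm wide, 66.5-72.5 mm above the bench; keeper tab in one piece with it, 14 mm wide, reaching 48 mm from the axis; on top a driving bar 30 x 7 mm, 72.5-86.5 mm up, centred on the axis, along the tab. Post below: 22 mm wide.
- screw_c (a joint): Angle of the left-hand (towards the plate's +y end) keeper screw: at 0 (its stop) it is fully home, the tab pointing along the plate's +x over its seat; it grows anticlockwise seen from above to its other stop at 1.6 rad, where the tab points along the plate's +y, clear of the seat. Stays where it is left; it takes about 0.1 N m to turn.
- key: Fork key upright on the mat, 110 mm tall, 180 g. Origin: centre of its underside, z up. Two steel prongs, each 36 (x) x 14 (y) x 20 mm high; between them an open slot 12 mm wide along the key's x, 20 mm deep, that drops over a screw's driving bar. Then a collar 42 mm wide (20-30 mm up) and a black square handle 24 x 24 mm, sides along x and y (30-110 mm up).
- mat: Black rubber mat, 110 x 110 x 3 mm, fixed on the bench: the key's place. Origin: centre of its underside.
- dish_1: Large covered glass dish, a flat round 62 mm in diameter and 22 mm high, about 90 g. Origin: centre of its underside. Two or three large dishes are present.
- dish_2: Large covered glass dish, a flat round 62 mm in diameter and 22 mm high, about 90 g. Origin: centre of its underside. Two or three large dishes are present.
- dish_3: Large covered glass dish, a flat round 62 mm in diameter and 22 mm high, about 90 g. Origin: centre of its underside. Two or three large dishes are present.
- small_dish: Look-alike covered glass dish, too small for the seats: 44 mm in diameter, 22 mm high. Stays where it is. Origin: centre of its underside.
- bowl_1: White porcelain bowl, 84 mm wide and 35 mm high; stays where it is. Origin: centre of its underside.
- bottle: Amber jar with black cap, 44 mm in diameter, 75 mm high; stays where it is. Origin: centre of its underside.
Not all that is in view belongs to the job. Several things look just like the mat: the one meant starts farthest from the robot's base.

How it is judged:
By the outcome, as a careful person would: the job done as asked, in the order asked, and still so for the second after the job is handed in, with the robot touching nothing.
Of dish_1, dish_2, dish_3 only 2 to 3 are there at a start; the rules pass over those that are not, and their reading is None.
At some moment in a run one of dish_1, dish_2, dish_3 may be knocked a few centimetres aside while the robot is not near it.
It also fails if it takes over 210 s, if anything falls off the work surface, if the arm or the gripper's body presses on something with over 40 N, if the wrist force passes 120 N, or if a joint passes its speed limit or range.

## Working session

There is one attempt and no reset: what is moved stays moved. The work goes in short steps, Python scripts to look and compute and a shell command to move; the robot and the scene stay as the last step left them, time stands still between calls to the robot, and variables do not carry over. Pictures are saved under pics/ and viewed, at most 14 in all, crops included, and the job is handed in when it is done.

```bash
ls; mkdir -p pics
cat > h.py <<'E'
import numpy as np, cv2
from plant import ctrl, imaging
def cam(n):
    c=imaging.get_calibration(n); f=200/np.tan(np.radians(c['fovy'])/2)
    return f,c['cx'],c['cy'],np.array(c['R']),np.array(c['t'])
def ray(n,u,v,z):
    f,cx,cy,R,t=cam(n); d=R.T@np.array([(u-cx)/f,(v-cy)/f,1]); o=-R.T@t
    return o+d*(z-o[2])/d[2]
def proj(n,X):
    f,cx,cy,R,t=cam(n); p=R@np.array(X)+t; return f*p[0]/p[2]+cx,f*p[1]/p[2]+cy
def cloud(n,depth):
    f,cx,cy,R,t=cam(n); v,u=np.mgrid[:400,:640]
    P=np.stack([(u-cx)/f*depth,(v-cy)/f*depth,depth],-1)
    return (P-t)@R
E
python3 - <<'E'
from h import *
for n in ['top','side']:
    im,d=imaging.read_camera(n); cv2.imwrite(f'pics/{n}0.png',im); np.savez(f'{n}0.npz',im=im,d=d)
    c=imaging.get_calibration(n); print(n,c['fovy'],c['cx'],c['cy'],-np.array(c['R']).T@c['t'],np.round(c['R'],3).tolist(), (d==0).mean())
print(ctrl.get_state())
E
```

```text
pics
top 49.03344123142252 325.35486042154946 198.5374724375114 [0.34838953 0.03083972 1.24021041] [[-0.029, -1.0, -0.002], [-0.991, 0.029, -0.13], [0.13, -0.002, -0.992]] 0.00401953125
side 57.88149365698053 322.7726702827524 205.3173341188552 [0.0907689  0.4429354  0.76446368] [[-0.717, -0.697, -0.014], [-0.527, 0.555, -0.644], [0.457, -0.454, -0.765]] 0.0041796875
{'time': 0.1, 'qpos': array([-1.26202048e+00,  2.87105062e-01,  1.57806553e+00,  1.08026441e-05,
        1.27863324e+00, -1.49982350e-01]), 'dq': array([-0.00073085, -0.00158363, -0.00170688,  0.00077603, -0.0011073 ,
        0.00196244]), 'joint_efforts': array([ 1.93234082e-03, -4.07290113e+01, -2.93700331e+01, -1.35316618e-04,
        3.36457037e-03,  5.20750536e-07]), 'eef_pos': array([ 0.29875788, -0.6045749 ,  0.22104797]), 'tcp_rot': array([ 9.73807519e-01,  2.27371267e-01, -8.25334972e-05, -1.10251548e-03]), 'contact_force': array([0.47292908, 0.414372  , 0.58243462]), 'wrist_torque': array([-0.01947962,  0.00417977, -0.08826908]), 'finger_force': 0.0, 'opening': 1.004536235527794}
```

View pics/top0.png

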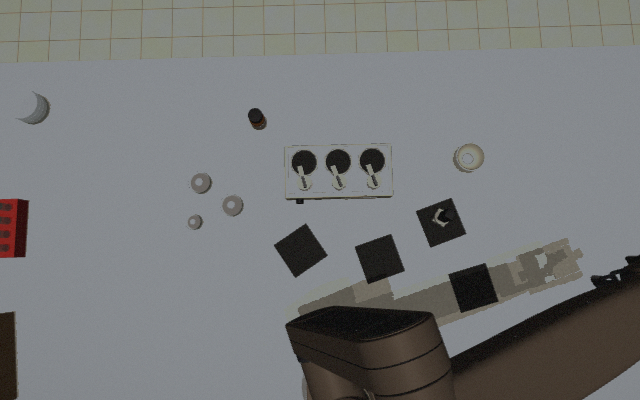

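View pics/side0.png

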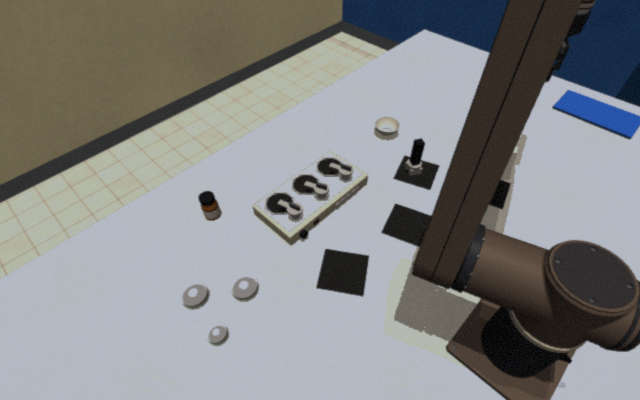

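Top: plate at (338,170) with seats at (304,161),(338,161),(372,160) and tabs partly home; the key is on the mat at (441,222); large dishes at (201,183) and (232,205); the small one is at (194,222). In the side view the large dishes are at (195,295) and (245,288). The arm hides part of both views.

Run:
```python
from h import *
D={n:np.load(n+'0.npz') for n in ['top','side']}
im=D['top']['im']; 
cv2.imwrite('pics/crop1.png',np.hstack([cv2.resize(im[135:255,270:480],None,fx=3.6,fy=3.6,interpolation=3)]))
cv2.imwrite('pics/crop2.png',cv2.resize(D['side']['im'][120:350,175:445],None,fx=2.6,fy=2.6,interpolation=3)[:598])
g=im.astype(int)
P={n:cloud(n,D[n]['d']) for n in D}
for n in P:
    p=P[n]; ok=D[n]['d']>0
    m=((p[...,2]>.012)&(p[...,2]<.15)&ok&(p[...,0]>.15)).astype(np.uint8)
    k,l,s,c=cv2.connectedComponentsWithStats(m)
    for i in range(1,k):
        if s[i,4]>25:
            q=p[l==i]; print(n,s[i],np.round(np.median(q,0),3),'rng',np.round(np.percentile(q,2,0),3),np.round(np.percentile(q,98,0),3))
    print(n,'table z',np.median(p[...,2][(abs(p[...,2])<.02)&ok]))
```

```text
top [   5   88   43   35 1080] [0.795 0.867 0.051] rng [0.757 0.832 0.015] [0.84  0.917 0.057]
top [248 108  18  21 281] [0.732 0.213 0.07 ] rng [0.718 0.195 0.017] [0.756 0.234 0.077]
top [ 285  143  108   61 5794] [ 0.579 -0.008  0.039] rng [ 0.509 -0.153  0.028] [0.655 0.134 0.075]
top [456 142  30  29 430] [ 0.623 -0.395  0.025] rng [ 0.577 -0.421  0.012] [ 0.653 -0.344  0.038]
top [188 171  23  22 376] [0.566 0.383 0.02 ] rng [0.54  0.355 0.015] [0.594 0.411 0.025]
top [220 194  23  22 387] [0.498 0.293 0.02 ] rng [0.472 0.265 0.013] [0.526 0.322 0.025]
top [   0  199   26   59 1364] [0.452 0.89  0.042] rng [0.374 0.875 0.014] [0.527 0.919 0.076]
top [432 208  24  19 280] [ 0.444 -0.285  0.066] rng [ 0.425 -0.303  0.018] [ 0.466 -0.271  0.114]
top [185 214  17  16 197] [0.455 0.399 0.02 ] rng [0.436 0.38  0.015] [0.475 0.418 0.025]
top [  0 313  12  29 299] [0.185 0.896 0.033] rng [0.151 0.891 0.013] [0.22  0.901 0.052]
top table z -0.0016249612593617724
side [   0    0  117   36 2168] [2.332 0.108 0.054] rng [ 2.32  -0.195  0.013] [2.343 0.261 0.128]
side [553  90  52  32 828] [ 0.21  -0.944  0.015] rng [ 0.152 -1.013  0.012] [ 0.272 -0.88   0.017]
side [374 116  26  20 331] [ 0.622 -0.395  0.027] rng [ 0.578 -0.417  0.013] [ 0.653 -0.341  0.038]
side [405 139  20  35 430] [ 0.442 -0.281  0.061] rng [ 0.426 -0.299  0.013] [ 0.467 -0.269  0.116]
side [ 252  151  116   93 5194] [0.562 0.016 0.042] rng [ 0.509 -0.147  0.017] [0.655 0.143 0.083]
side [198 191  22  28 427] [0.728 0.223 0.055] rng [0.719 0.202 0.014] [0.756 0.24  0.078]
side [230 274  28  26 569] [0.497 0.298 0.023] rng [0.47  0.269 0.015] [0.527 0.324 0.025]
side [179 281  29  27 599] [0.564 0.387 0.023] rng [0.538 0.359 0.013] [0.593 0.414 0.025]
side [206 322  22  23 373] [0.453 0.403 0.022] rng [0.435 0.384 0.013] [0.475 0.423 0.025]
side table z 0.0012224285931783478
```

View pics/crop1.png

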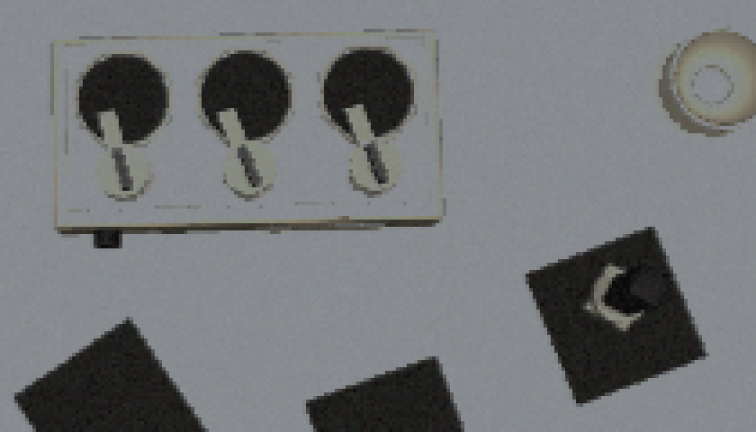

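View pics/crop2.png

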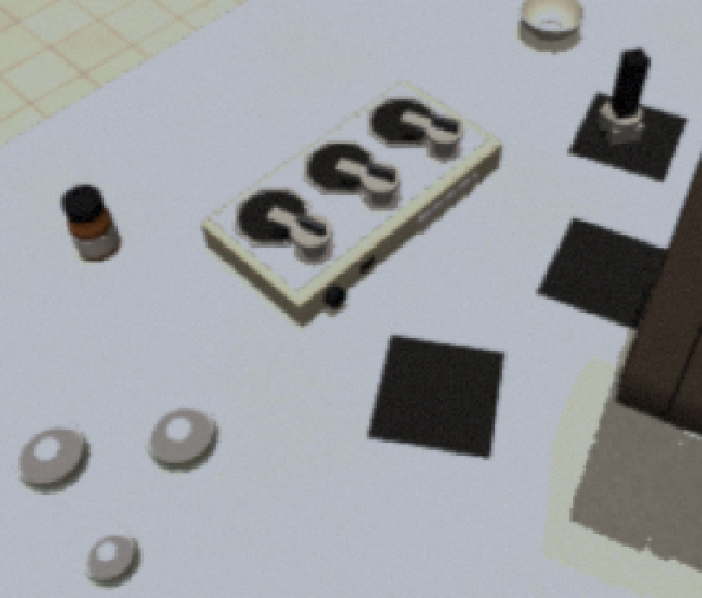

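Crops: tabs of all screws point about 0.2–0.3 rad anticlockwise of plate +x; the key's prongs show at crop (610,295), i.e. px (440,217), with the handle leaning away only by perspective.

```bash
cat > m.py <<'E'
from h import *
D={n:np.load(n+'0.npz') for n in ['top','side']}
P={n:cloud(n,D[n]['d']) for n in D}
for n in D:
    p=P[n]; im=D[n]['im']; hsv=cv2.cvtColor(im,cv2.COLOR_BGR2HSV)
    inbox=(p[...,0]>.49)&(p[...,0]<.68)&(p[...,1]>-.18)&(p[...,1]<.17)
    q=p[inbox&(abs(p[...,2]-.04)<.01)][:,:2].astype(np.float32)
    r=cv2.minAreaRect((q*1000).astype(np.float32)); print(n,'plate',np.round(r[0],1),np.round(r[1],1),round(r[2],2),'z',np.median(p[inbox&(abs(p[...,2]-.04)<.008)][:,2]))
    m=(inbox&(p[...,2]>.03)&(hsv[...,2]<70)&(p[...,2]<.06)).astype(np.uint8)
    k,l,s,c=cv2.connectedComponentsWithStats(m)
    for i in range(1,k):
        if s[i,4]>60:
            cs,_=cv2.findContours((l==i).astype(np.uint8),cv2.RETR_EXTERNAL,cv2.CHAIN_APPROX_NONE)
            w=np.array([ray(n,u,v,.04)[:2] for u,v in cs[0][:,0]],np.float32)*1000
            e=cv2.minEnclosingCircle(w); print('  seat',np.round(e[0],1),round(e[1],1), 'z',np.round(np.median(p[l==i][:,2]),4))
    m=inbox&(p[...,2]>.055); k,l,s,c=cv2.connectedComponentsWithStats(m.astype(np.uint8))
    for i in range(1,k):
        if s[i,4]<30: continue
        q=p[l==i]; b=q[q[:,2]>.078]
        # bar direction and centre
        mb=((l==i)&(hsv[...,2]<115)); cs=np.argwhere(mb)[:,::-1]
        w=np.array([ray(n,u,v,.0865)[:2] for u,v in cs])*1000 if len(cs) else np.zeros((1,2))
        rr=cv2.minAreaRect(w.astype(np.float32)) 
        t=np.array([ray(n,u,v,.0725)[:2] for v,u in np.argwhere(l==i)])*1000
        (cx,cy),ax,an=cv2.minAreaRect(t.astype(np.float32))
        print('  head',s[i,4],'dark bar',np.round(rr[0],1),np.round(rr[1],1),round(rr[2],1),'all',round(cx,1),round(cy,1),np.round(ax,1),round(an,1),'z90',np.percentile(q[:,2],[50,95]).round(4))
    # key
    kb=(p[...,0]>.40)&(p[...,0]<.49)&(p[...,1]>-.33)&(p[...,1]<-.24)
    for lo,hi in ((.1,.125),(.012,.035)):
        mk=kb&(p[...,2]>lo)&(p[...,2]<hi); q=(p[mk][:,:2]*1000).astype(np.float32)
        print('  key',lo,len(q),[np.round(x,1) for x in cv2.minAreaRect(q)], q.mean(0).round(1),'zmed',np.median(p[mk][:,2]).round(4))
    w=np.argwhere(kb&(p[...,2]<.035)&(p[...,2]>.01)&(hsv[...,2]>110))
    print('  prong px bright',len(w),w.mean(0) if len(w) else 0)
    for c,rad in (((.498,.295),.05),((.565,.385),.05),((.454,.401),.04)):
        mk=(np.hypot(p[...,0]-c[0],p[...,1]-c[1])<rad)&(p[...,2]>.014); 
        cs,_=cv2.findContours(mk.astype(np.uint8),0,1); cs=max(cs,key=len)
        w=np.array([ray(n,u,v,.018)[:2] for u,v in cs[:,0]],np.float32)*1000
        e=cv2.minEnclosingCircle(w); el=cv2.fitEllipse(w); print('  dish',np.round(e[0],1),round(e[1],1),np.round(el[0],1),np.round(el[1],1),'ztop',np.percentile(p[mk][:,2],[50,95]).round(4))
im=D['top']['im'][200:250,412:472]; cv2.imwrite('pics/key.png',np.hstack([cv2.resize(np.clip(im.astype(float)*1.5,0,255).astype(np.uint8),None,fx=8,fy=8,interpolation=3)[:400],cv2.resize(D['side']['im'][132:182,390:425],None,fx=8,fy=8,interpolation=3)]))
E
python3 m.py
```

```text
top plate [581.1  -9.7] [158.3 300.4] 0.03 z 0.039102854018686795
  seat [609.9  -8.9] 34.8 z 0.0398
  seat [ 609.4 -104.3] 34.7 z 0.0397
  seat [610.2  86.1] 34.9 z 0.0395
  head 224 dark bar [559.3  84.8] [66.5 25.5] 8.9 all 561.7 84.6 [37.8 66. ] 88.8 z90 [0.0713 0.0854]
  head 226 dark bar [555.8   1.2] [65.7 25.6] 21.4 all 560.5 -9.0 [64.5 38.4] 2.0 z90 [0.0717 0.0853]
  head 228 dark bar [556.4 -92.4] [65.7 25.4] 15.9 all 560.5 -103.8 [64.2 38.4] 1.2 z90 [0.0715 0.0851]
  key 0.1 97 [array([ 446.5, -291.5]), array([23.1, 24.1]), np.float64(60.7)] [ 445.9 -290.9] zmed 0.1111
  key 0.012 100 [array([ 446.3, -290.4]), array([40.8, 40. ]), np.float64(54.3)] [ 443.  -282.9] zmed 0.0302
  prong px bright 55 [217.76363636 439.09090909]
  dish [498.8 293.9] 31.2 [499.2 294.1] [59.1 59.6] ztop [0.0201 0.024 ]
  dish [566.5 383.8] 31.4 [566.5 383.9] [59.  60.6] ztop [0.02   0.0231]
  dish [455.4 399.9] 22.4 [455.1 400.3] [41.4 42.2] ztop [0.0197 0.0243]
side plate [580.4  -6.4] [161.5 301.4] 0.46 z 0.04174101144491042
  seat [ 611.2 -105.4] 34.0 z 0.0426
  seat [610.2 -11.6] 35.6 z 0.0424
  seat [612.   86.2] 34.8 z 0.0425
  head 195 dark bar [550.8 -88.4] [64.6 40. ] 0.8 all 560.2 -100.6 [68.8 43.1] 0.8 z90 [0.0743 0.0878]
  head 214 dark bar [548.5   4.9] [61.4 38.2] 2.2 all 561.1 -5.8 [68.8 42.6] 2.2 z90 [0.074  0.0878]
  head 237 dark bar [550.   97.9] [33.9 63.8] 86.3 all 560.7 87.5 [40.9 67.9] 86.3 z90 [0.0739 0.0876]
  key 0.1 93 [array([ 447.6, -289.7]), array([25.6, 27.6]), np.float64(59.1)] [ 446.1 -285.9] zmed 0.1125
  key 0.012 121 [array([ 445.8, -288.4]), array([42.6, 38.7]), np.float64(50.2)] [ 441.9 -279.5] zmed 0.0254
  prong px bright 24 [165.08333333 414.08333333]
  dish [500.  295.7] 32.9 [500.2 296. ] [60.6 63.7] ztop [0.0226 0.0247]
  dish [567.8 386.2] 32.7 [567.7 386.2] [60.4 63.8] ztop [0.0226 0.0249]
  dish [455.6 402.6] 23.4 [455.8 402.7] [41.9 45.1] ztop [0.0223 0.0245]
```

View pics/key.png

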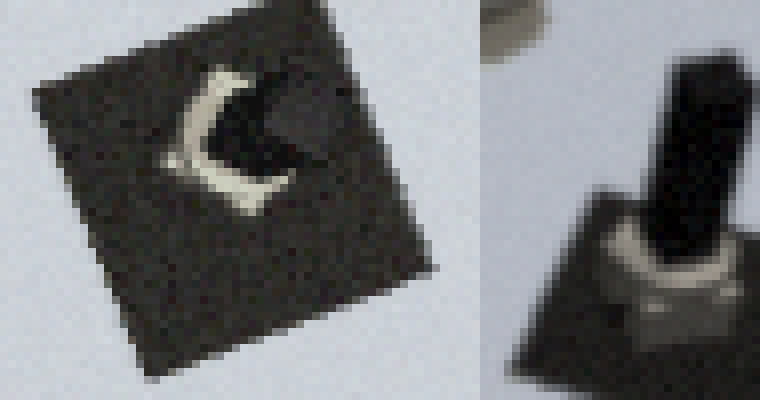

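```bash
python3 -m handwheel '[0.1,0.21,0,0,0,0.075,0.1,0.21,0,0,0,0.075,0.1,0.21,0,0,0,0.075,0.1,0.21,0,0,0,0.075,0.1,0.21,0,0,0,0.075]' 1 30
python3 -m handwheel '[0.1,0.21,0,0,0,0,0.1,0.21,0,0,0,0,0.1,0.21,0,0,0,0,0.1,0.21,0,0,0,0,0.09,0.21,0,0,0,0]'
python3 -m handwheel '[0,0,0,0,0,0,0,0,0,0,0,0]'
python3 - <<'E'
from h import *
for n in ['top','side']:
    im,d=imaging.read_camera(n); cv2.imwrite(f'pics/{n}1.png',im); np.savez(f'{n}1.npz',im=im,d=d)
    p=cloud(n,d)
    m=((p[...,2]>.012)&(p[...,2]<.15)&(d>0)&(p[...,0]>-.3)&(p[...,0]<1)).astype(np.uint8)
    k,l,s,c=cv2.connectedComponentsWithStats(m)
    for i in range(1,k):
        if s[i,4]>25: q=p[l==i]; print(n,s[i],np.round(np.median(q,0),3),'rng',np.round(np.percentile(q,2,0),3),np.round(np.percentile(q,98,0),3))
    for j,h in enumerate([(.548,-.1045),(.548,-.0095),(.548,.086)]):
        q=p[(p[...,2]>.06)&(p[...,2]<.078)]-np.r_[h,0]; r=np.hypot(q[:,0],q[:,1]); q=q[(r>28)|(r>.028)&(r<.05)]; print('tab',j,np.arctan2(q[:,1].mean(),q[:,0].mean()))
E
```

```text
time: 0.52
eef_pos: [0.3741, -0.4459, 0.2216]
tcp_rot: [0.865, 0.503, 0.0, -0.001]
contact_force: [0.3, 0.4, 0.1]
opening: 0.998
finger_force: 0.0
time: 0.93
eef_pos: [0.4477, -0.2883, 0.2219]
tcp_rot: [0.866, 0.5, -0.0, -0.0]
contact_force: [0.6, 0.0, 0.6]
opening: 0.999
finger_force: 0.0
time: 1.1
eef_pos: [0.4478, -0.2886, 0.2219]
tcp_rot: [0.865, 0.502, -0.0, -0.0]
contact_force: [0.5, -0.5, 0.4]
opening: 1.005
finger_force: 0.0
top [   5   88   42   35 1084] [0.796 0.867 0.051] rng [0.757 0.832 0.015] [0.84  0.917 0.057]
top [248 108  18  21 279] [0.732 0.213 0.07 ] rng [0.719 0.195 0.017] [0.757 0.234 0.078]
top [ 285  143  108   61 5793] [ 0.579 -0.008  0.039] rng [ 0.509 -0.153  0.028] [0.655 0.134 0.075]
top [456 142  30  29 429] [ 0.623 -0.394  0.025] rng [ 0.576 -0.421  0.012] [ 0.652 -0.344  0.037]
top [188 171  23  22 376] [0.566 0.383 0.02 ] rng [0.538 0.355 0.014] [0.594 0.412 0.025]
top [220 194  23  22 386] [0.498 0.293 0.02 ] rng [0.472 0.266 0.015] [0.526 0.321 0.026]
top [   0  199   26   59 1367] [0.452 0.89  0.042] rng [0.374 0.875 0.014] [0.528 0.919 0.077]
top
[... 499 characters left out ...]
  0.061] rng [ 0.426 -0.299  0.014] [ 0.468 -0.267  0.116]
side [ 252  151  116   93 5214] [0.562 0.017 0.042] rng [ 0.509 -0.147  0.017] [0.654 0.143 0.083]
side [198 191  23  28 429] [0.728 0.223 0.056] rng [0.719 0.201 0.015] [0.756 0.24  0.078]
side [230 274  28  26 572] [0.496 0.298 0.023] rng [0.47  0.269 0.014] [0.527 0.324 0.026]
side [179 281  29  27 599] [0.563 0.387 0.023] rng [0.537 0.359 0.014] [0.594 0.414 0.025]
side [206 322  22  23 374] [0.453 0.403 0.022] rng [0.435 0.383 0.014] [0.474 0.423 0.025]
side [ 447  336  129   64 4256] [-0.013  0.057  0.016] rng [-0.091 -0.028  0.012] [0.075 0.093 0.144]
tab 0 0.4153746613778172
tab 1 0.45202832655028696
tab 2 0.32203978049014453
```

```bash
python3 -m handwheel '[-0.009,-0.009,-0.187,0,0,0,0,0,-0.187,0,0,0,0,0,-0.187,0,0,0,0,0,-0.187,0,0,0,0,0,-0.187,0,0,0]' 1 60
python3 -m handwheel '[0,0,0,0,0,0,0,0,0,0,0,0,0,0,0,0,0,0]' 0 60
python3 -m handwheel '[0,0,0,0,0,0,0,0,0,0,0,0,0,0,0,0,0,0,0,0,0,0,0,0]' 0 60
python3 -m handwheel '[0,0,0.2,0,0,0,0,0,0.2,0,0,0,0,0,0.2,0,0,0,0,0,0.2,0,0,0,0,0,0,0,0,0]'
python3 - <<'E'
from h import *
o=[]
for n in ['top','side']:
    im,d=imaging.read_camera(n); np.savez(f'{n}2.npz',im=im,d=d)
    u,v=map(int,proj(n,(.446,-.289,.13))); print(n,u,v)
    o.append(cv2.resize(np.clip(1.4*im[v-35:v+35,u-35:u+35].astype(float),0,255).astype(np.uint8),(395,395),interpolation=3))
cv2.imwrite('pics/key2.png',np.hstack(o))
E
```

```text
time: 1.62
eef_pos: [0.4453, -0.2931, 0.0808]
tcp_rot: [0.866, 0.499, -0.0, 0.0]
contact_force: [0.1, -0.3, 0.0]
opening: 1.001
finger_force: 0.0
time: 1.87
eef_pos: [0.4465, -0.2931, 0.0835]
tcp_rot: [0.866, 0.5, 0.0, 0.001]
contact_force: [0.5, -0.7, 0.8]
opening: 0.607
finger_force: 0.0
time: 2.2
eef_pos: [0.4471, -0.2927, 0.0846]
tcp_rot: [0.866, 0.5, 0.0, 0.002]
contact_force: [-1.1, -0.6, 6.6]
opening: 0.268
finger_force: 59.5
time: 2.62
eef_pos: [0.4491, -0.294, 0.2099]
tcp_rot: [0.866, 0.5, 0.002, 0.007]
contact_force: [0.9, -0.5, -0.9]
opening: 0.27
finger_force: 59.6
top 450 213
side 420 137
```

View pics/key2.png

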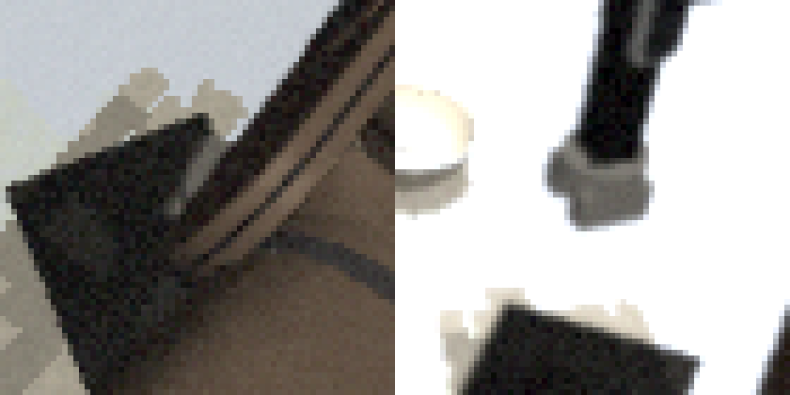

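Side: collar at crop (600,165), a solid prong face at lower right; the left face is perhaps washed out by the gain, so I look again without it.

Run:
```python
from h import *
z=np.load('side2.npz'); im=z['im'][110:165,395:445]; d=z['d'][110:165,395:445]
a=cv2.resize(im,(400,440),interpolation=0)
g=np.clip((d-.9)/.1,0,1); p=cloud('side',z['d'])[110:165,395:445]; 
hh=np.clip((p[...,2]-.1)/.1*255,0,255).astype(np.uint8); near=(np.hypot(p[...,0]-.448,p[...,1]+.29)<.04)
r=((p-[.448,-.292,0])@[ -.44,.9,0]); c=np.where(near,np.clip((r+.03)/.06*255,0,255),0).astype(np.uint8)
cv2.imwrite('pics/key3.png',np.hstack([a,cv2.applyColorMap(cv2.resize(c,(400,440),interpolation=0),2)]))
```

```text
(no output)
```

View pics/key3.png

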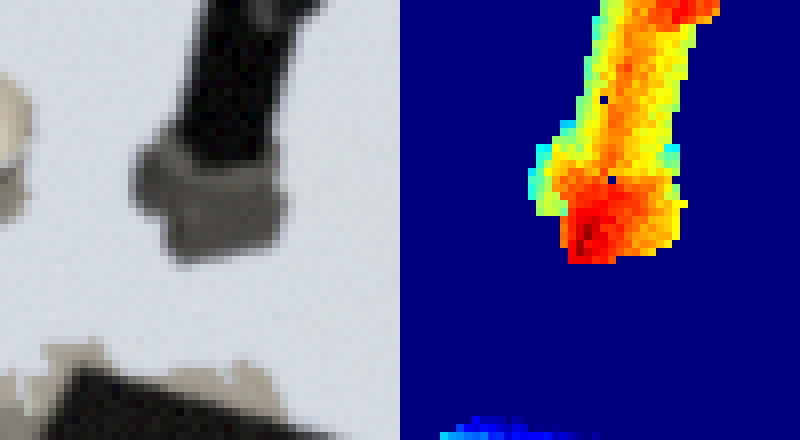

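The near prong's long face (right) is unbroken and the left end steps in, so the slot runs at about 60° world yaw, across the jaw line. Next I refine the bars from height data.

Run:
```python
from h import *
for n in ['top','side']:
    z=np.load(n+'1.npz'); p=cloud(n,z['d'])
    for h in [(.548,-.1045),(.548,-.0095),(.548,.086)]:
        near=np.hypot(p[...,0]-h[0],p[...,1]-h[1])<.022
        q=p[near&(p[...,2]>.081)]
        hi=q[:,:2]*1000; c=hi.mean(0); w,v=np.linalg.eigh(np.cov((hi-c).T)); a=v[:,1]; a=a*np.sign(a[0])
        s=(hi-c)@v; ext=(s.max(0)+s.min(0))/2
        print(n,len(q),'bar mean',c.round(1),'mid',(c+v@ext).round(1),'ang',np.arctan2(a[1],a[0]).round(2),'ext',np.ptp(s,0).round(1))
        t=p[(np.hypot(p[...,0]-h[0],p[...,1]-h[1])<.05)&(p[...,2]>.06)&(p[...,2]<.078)&~((np.hypot(p[...,0]-h[0],p[...,1]-h[1])>.022)&False)][:,:2]*1000
        far=t[np.hypot(*(t-np.array(h)*1000).T)>40]; print('   tip dir',np.arctan2(*(far.mean(0)-c)[::-1]).round(2), 'disc -x edge',np.percentile(t[:,0],1).round(1))
from plant import ctrl
s=ctrl.get_state();print(s['qpos'].round(2),s['wrist_torque'])
```

```text
top 31 bar mean [ 546.3 -104.1] mid [ 546.4 -104.2] ang 0.32 ext [ 7.6 28.8]
   tip dir 0.33 disc -x edge 528.9
top 32 bar mean [546.8  -9.1] mid [547.2  -9.1] ang 0.35 ext [ 7.2 29.1]
   tip dir 0.35 disc -x edge 529.0
top 27 bar mean [548.9  86.1] mid [548.4  86.1] ang 0.23 ext [ 6.5 28.7]
   tip dir 0.25 disc -x edge 529.1
side 37 bar mean [ 547.5 -100.3] mid [ 548.  -101.3] ang 0.27 ext [10.5 29.9]
   tip dir 0.31 disc -x edge 528.3
side 42 bar mean [547.4  -5.5] mid [547.7  -5.7] ang 0.36 ext [ 8.3 28.8]
   tip dir 0.34 disc -x edge 528.8
side 44 bar mean [547.5  88.8] mid [548.9  88. ] ang 0.23 ext [ 8.6 31.4]
   tip dir 0.25 disc -x edge 528.7
[-0.77 -0.01  1.94  0.    1.21 -0.25] [-0.01276528  0.07344819  0.04635428]
```

```bash
python3 -m handwheel '[0.11,0.211,0,0,0,-0.077,0.11,0.211,0,0,0,-0.077,0.11,0.211,0,0,0,-0.077]'
python3 -m handwheel '[0.11,0.211,0,0,0,-0.077,0.11,0.211,0,0,0,-0.077,0.11,0.211,0,0,0,-0.077,0,0,0,0,0,0,0,0,0,0,0,0]'
python3 -m handwheel '[0,0,0,0,0,0]' | grep eef
python3 - <<'E'
from h import *
s=ctrl.get_state();print(s['qpos'].round(2),s['wrist_torque'], s['eef_pos'],s['tcp_rot'])
E
```

```text
time: 2.97
eef_pos: [0.4934, -0.1975, 0.1993]
tcp_rot: [0.942, 0.337, -0.001, -0.002]
contact_force: [0.6, 0.7, -2.6]
opening: 0.268
finger_force: 59.3
time: 3.38
eef_pos: [0.5419, -0.1044, 0.1993]
tcp_rot: [0.985, 0.172, -0.002, -0.001]
contact_force: [-0.8, -0.2, -1.4]
opening: 0.263
finger_force: 59.4
eef_pos: [0.5416, -0.1062, 0.1999]
[-0.38  0.04  1.9  -0.    1.21  0.85] [ 0.03654032  0.00861441 -0.03237862] [ 0.54164732 -0.10617475  0.19992951] [ 9.85395510e-01  1.70271093e-01 -1.70391156e-03 -7.35442848e-04]
```

```bash
python3 -m handwheel '[0.043,0.012,-0.09,0,0,-0.014,0,0,-0.09,0,0,0,0,0,0,0,0,0]'
python3 -m handwheel '[0,0,-0.03,0,0,0,0,0,-0.03,0,0,0,0,0,0,0,0,0]'
python3 -m handwheel '[0,0,-0.02,0,0,0,0,0,-0.02,0,0,0,0,0,0,0,0,0]' | egrep 'eef|force'
```

```text
time: 3.72
eef_pos: [0.5466, -0.1052, 0.1711]
tcp_rot: [0.987, 0.158, -0.003, -0.002]
contact_force: [-1.5, -0.1, -2.1]
opening: 0.262
finger_force: 59.4
time: 3.97
eef_pos: [0.5487, -0.1052, 0.1656]
tcp_rot: [0.987, 0.158, -0.0, -0.0]
contact_force: [-0.5, 0.4, -1.1]
opening: 0.267
finger_force: 59.5
eef_pos: [0.5489, -0.1047, 0.1596]
contact_force: [0.9, -0.2, -1.4]
finger_force: 59.5
```

```bash
python3 -m handwheel '[0,0,-0.02,0,0,0.03,0,0,0,0,0,0.075,0,0,0,0,0,0.075,0,0,0,0,0,0.075,0,0,0,0,0,0.075]' | egrep 'eef|force|rot'
python3 -m handwheel '[0,0,0,0,0,0.075,0,0,0,0,0,0.075,0,0,0,0,0,0.075,0,0,0,0,0,0.075,0,0,0,0,0,0.075]'| egrep 'eef|force|rot'
python3 -m handwheel '[0,0,0,0,0,0.075,0,0,0,0,0,0,0,0,0,0,0,0]'| egrep 'eef|force|rot'
cat > st.py <<'E'
from h import *
s=ctrl.get_state(); q=s['tcp_rot']; y=np.degrees(2*np.arctan2(q[1],q[0]))
print('t',round(s['time'],2),'pos',s['eef_pos'].round(4),'slot yaw',round(np.radians(y),3),'tilt',q[2:].round(4),'F',s['contact_force'].round(1),'T',s['wrist_torque'].round(3),'q',s['qpos'].round(2))
E
python3 st.py
```

```text
eef_pos: [0.5489, -0.1029, 0.1567]
tcp_rot: [0.913, 0.408, 0.0, -0.002]
contact_force: [-0.2, 3.8, -1.8]
finger_force: 59.7
eef_pos: [0.5487, -0.1025, 0.1567]
tcp_rot: [0.755, 0.656, 0.001, -0.003]
contact_force: [-0.4, 4.5, -1.3]
finger_force: 59.6
eef_pos: [0.5487, -0.1045, 0.1568]
tcp_rot: [0.717, 0.697, -0.001, -0.001]
contact_force: [-1.8, 0.7, -1.6]
finger_force: 59.5
t 5.3 pos [ 0.5487 -0.1045  0.1568] slot yaw 1.541 tilt [-0.0007 -0.0005] F [-1.8  0.7 -1.6] T [ 0.21   0.367 -0.048] q [-0.37  0.1   1.92 -0.    1.13 -0.34]
```

```bash
python3 -m handwheel '[0,0,0,0,0,0.06,0,0,0,0,0,0.06,0,0,0,0,0,0]'| egrep 'force'; python3 st.py
python3 -m handwheel '[0,0,0,0,0,0.02,0,0,0,0,0,0]'| egrep 'force'; python3 st.py
python3 -m handwheel '[0,0,0,0,0,0.02,0,0,0,0,0,0]'| egrep 'force'; python3 st.py
```

```text
contact_force: [-1.5, 1.6, -1.8]
finger_force: 59.5
t 5.55 pos [ 0.5489 -0.1047  0.1568] slot yaw 1.731 tilt [-0.0002 -0.0004] F [-1.5  1.6 -1.8] T [ 0.218  0.237 -0.054] q [-0.37  0.1   1.92 -0.    1.12 -0.53]
contact_force: [-1.4, 1.5, -2.3]
finger_force: 59.4
t 5.72 pos [ 0.549  -0.1048  0.1569] slot yaw 1.76 tilt [-0.0002 -0.0002] F [-1.4  1.5 -2.3] T [ 0.316  0.16  -0.1  ] q [-0.37  0.1   1.92 -0.    1.12 -0.56]
contact_force: [-0.6, 0.2, -2.8]
finger_force: 59.4
t 5.88 pos [ 0.5491 -0.1048  0.1569] slot yaw 1.792 tilt [-0.0001 -0.0002] F [-0.6  0.2 -2.8] T [ 0.36   0.187 -0.085] q [-0.37  0.1   1.92 -0.    1.12 -0.59]
```

```bash
python3 -m handwheel '[0,0,0,0,0,-0.06,0,0,0,0,0,-0.04,0,0,0.1,0,0,0,0,0,0.1,0,0,0,0,0,0.1,0,0,0]'| egrep 'force'; python3 st.py
python3 -m handwheel '[0,0.126,0,0,0,-0.075,0,0.126,0,0,0,-0.075,0,0.126,0,0,0,-0.075,0,0.126,0,0,0,-0.075,0,0.126,0,0,0,-0.075]'| egrep 'force'
python3 -m handwheel '[0,0,0,0,0,-0.075,0,0,0,0,0,-0.075,0,0,0,0,0,-0.075,0,0,0,0,0,-0.075,0,0,0,0,0,-0.075]'| egrep 'force'
python3 -m handwheel '[0,0,0,0,0,-0.068,0,0,0,0,0,0,0,0,0,0,0,0]'| egrep 'force'; python3 st.py
python3 - <<'E'
from h import *
z={}
for n in ['top','side']:
    im,d=imaging.read_camera(n); p=cloud(n,d)
    h=(.548,-.1045); t=p[(p[...,2]>.06)&(p[...,2]<.078)][:,:2]-h; r=np.hypot(*t.T); t=t[(r>.028)&(r<.05)]; print(len(t),np.arctan2(*t.mean(0)[::-1]))
    u,v=map(int,proj(n,(.56,-.05,.1))); z[n]=cv2.resize(im[v-50:v+50,u-50:u+50],(395,395),interpolation=3)
cv2.imwrite('pics/b.png',np.hstack([z['top'],z['side']]))
E
```

```text
contact_force: [-0.3, -0.2, -1.1]
finger_force: 59.5
t 6.3 pos [ 0.5496 -0.1055  0.2029] slot yaw 1.635 tilt [-0.0003  0.0011] F [-0.3 -0.2 -1.1] T [-0.046  0.02  -0.06 ] q [-0.37  0.05  1.88 -0.    1.21 -0.43]
contact_force: [0.9, 0.6, -2.0]
finger_force: 59.4
contact_force: [0.2, -0.4, -1.5]
finger_force: 59.5
contact_force: [0.4, 0.2, -2.1]
finger_force: 59.5
t 7.38 pos [ 0.5497 -0.0106  0.2026] slot yaw 0.354 tilt [0.0007 0.0007] F [ 0.4  0.2 -2.1] T [ 0.011 -0.002 -0.028] q [-0.2   0.03  1.91 -0.    1.21  1.01]
0 nan
36 1.633544001745332<stdin>:5: RuntimeWarning: Mean of empty slice.
  ret = um.true_divide(
```

View pics/b.png

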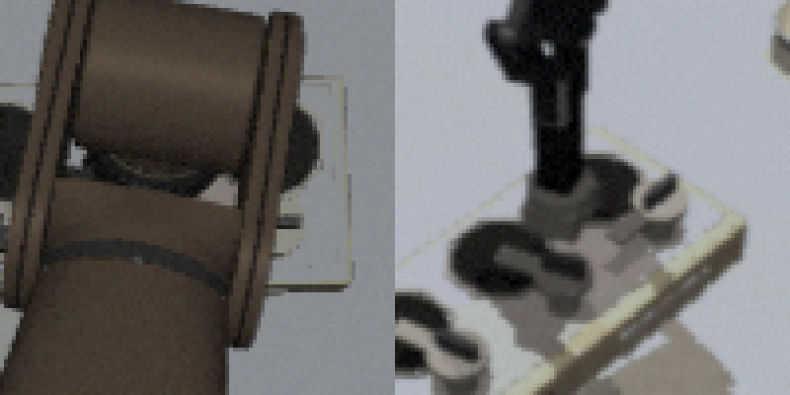

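The side crop shows screw a's tab now lying along the plate's +y at (640,225), clear of its seat; the key hangs over head b.

```bash
python3 -m handwheel '[-0.005,0.006,-0.09,0,0,0,0,0,-0.09,0,0,0,0,0,-0.06,0,0,0,0,0,0,0,0,0]'|egrep force; python3 st.py
python3 -m handwheel '[0,0,-0.02,0,0,0,0,0,-0.02,0,0,0,0,0,0,0,0,0]' | egrep force; python3 st.py
```

```text
contact_force: [-0.1, -0.4, -1.8]
finger_force: 59.5
t 7.82 pos [ 0.5469 -0.0091  0.1635] slot yaw 0.353 tilt [-0.0022 -0.0008] F [-0.1 -0.4 -1.8] T [-0.036  0.024  0.013] q [-0.2   0.06  1.94 -0.    1.14  1.02]
contact_force: [-0.6, -0.1, -2.4]
finger_force: 59.5
t 8.07 pos [ 0.5486 -0.0094  0.1602] slot yaw 0.353 tilt [0.0001 0.0001] F [-0.6 -0.1 -2.4] T [-0.016 -0.016  0.001] q [-0.2   0.07  1.94 -0.    1.13  1.02]
```

```bash
python3 -m handwheel '[0,0,-0.02,0,0,0.03,0,0,0,0,0,0.075,0,0,0,0,0,0.075,0,0,0,0,0,0.075,0,0,0,0,0,0.075]' | egrep 'force'
python3 -m handwheel '[0,0,0,0,0,0.075,0,0,0,0,0,0.075,0,0,0,0,0,0.075,0,0,0,0,0,0.075,0,0,0,0,0,0.075]'| egrep 'force'
python3 -m handwheel '[0,0,0,0,0,0.075,0,0,0,0,0,0.07,0,0,0,0,0,0.03,0,0,0,0,0,0.025,0,0,0,0,0,0]'| egrep 'force'; python3 st.py
python3 -m handwheel '[0,0,0,0,0,0.01,0,0,0,0,0,0]'| egrep 'force'; python3 st.py
python3 -m handwheel '[0,0,0,0,0,-0.06,0,0,0,0,0,-0.04,0,0,0.1,0,0,0,0,0,0.1,0,0,0,0,0,0.1,0,0,0]'| egrep 'force'; python3 st.py
```

```text
contact_force: [0.2, 2.5, -3.1]
finger_force: 59.5
contact_force: [-0.2, 3.6, -2.4]
finger_force: 59.5
contact_force: [-0.5, 1.8, -1.8]
finger_force: 59.5
t 9.32 pos [ 0.5486 -0.0079  0.1574] slot yaw 1.774 tilt [ 0.0014 -0.0008] F [-0.5  1.8 -1.8] T [ 0.743 -0.083 -0.081] q [-0.2   0.07  1.95  0.    1.12 -0.41]
contact_force: [0.6, 3.6, -0.8]
finger_force: 59.5
t 9.48 pos [ 0.5487 -0.0085  0.1574] slot yaw 1.79 tilt [ 0.001  -0.0003] F [ 0.6  3.6 -0.8] T [ 1.062 -0.136 -0.121] q [-0.2   0.07  1.95  0.    1.12 -0.42]
contact_force: [-0.5, 0.3, -1.9]
finger_force: 59.5
t 9.9 pos [ 0.5484 -0.0106  0.2027] slot yaw 1.633 tilt [-0.0012  0.001 ] F [-0.5  0.3 -1.9] T [-0.011  0.01   0.035] q [-0.2   0.03  1.91 -0.    1.21 -0.26]
```

```bash
python3 -m handwheel '[0,0.128,0,0,0,-0.075,0,0.128,0,0,0,-0.075,0,0.128,0,0,0,-0.075,0,0.128,0,0,0,-0.075,0,0.128,0,0,0,-0.075]'| egrep 'force'
python3 -m handwheel '[0,0,0,0,0,-0.075,0,0,0,0,0,-0.075,0,0,0,0,0,-0.075,0,0,0,0,0,-0.075,0,0,0,0,0,-0.075]'| egrep 'force'
python3 -m handwheel '[0,0,0,0,0,-0.075,0,0,0,0,0,-0.063,0,0,0,0,0,0,0,0,0,0,0,0]'| egrep 'force'; python3 st.py
python3 -m handwheel '[0,0.006,-0.09,0,0,0,0,0,-0.09,0,0,0,0,0,-0.04,0,0,0,0,0,0,0,0,0]'|egrep force; python3 st.py
python3 -m handwheel '[0,0,-0.02,0,0,0,0,0,-0.02,0,0,0,0,0,0,0,0,0]' | egrep force; python3 st.py
python3 -m handwheel '[0,0,-0.02,0,0,0,0,0,0,0,0,0]' | egrep force; python3 st.py
```

```text
contact_force: [-0.4, 0.7, -2.0]
finger_force: 59.5
contact_force: [0.7, 0.1, -1.5]
finger_force: 59.5
contact_force: [1.7, -0.2, -2.5]
finger_force: 59.5
t 11.07 pos [0.5488 0.0859 0.2024] slot yaw 0.241 tilt [0.0003 0.001 ] F [ 1.7 -0.2 -2.5] T [ 0.029  0.003 -0.013] q [-0.03  0.04  1.89 -0.    1.21  1.3 ]
contact_force: [-0.6, -0.2, -2.2]
finger_force: 59.5
t 11.4 pos [0.5473 0.0873 0.1671] slot yaw 0.24 tilt [-0.0019  0.0001] F [-0.6 -0.2 -2.2] T [-0.005 -0.012  0.04 ] q [-0.02  0.08  1.92 -0.    1.15  1.31]
contact_force: [0.2, 0.7, -1.9]
finger_force: 59.5
t 11.65 pos [0.5486 0.0875 0.1631] slot yaw 0.239 tilt [0.0001 0.0001] F [ 0.2  0.7 -1.9] T [-0.029  0.023  0.017] q [-0.02  0.08  1.93 -0.    1.13  1.31]
contact_force: [0.2, 0.4, -1.4]
finger_force: 59.5
t 11.82 pos [0.5485 0.0876 0.16  ] slot yaw 0.239 tilt [0. 0.] F [ 0.2  0.4 -1.4] T [ 0.005 -0.034 -0.001] q [-0.02  0.08  1.93 -0.    1.13  1.31]
```

```bash
python3 -m handwheel '[0,-0.01,-0.02,0,0,0.03,0,0,0,0,0,0.075,0,0,0,0,0,0.075,0,0,0,0,0,0.075,0,0,0,0,0,0.075]' | egrep 'force'
python3 -m handwheel '[0,0,0,0,0,0.075,0,0,0,0,0,0.075,0,0,0,0,0,0.075,0,0,0,0,0,0.075,0,0,0,0,0,0.075]'| egrep 'force'
python3 -m handwheel '[0,0,0,0,0,0.075,0,0,0,0,0,0.075,0,0,0,0,0,0.075,0,0,0,0,0,0.045,0,0,0,0,0,0]'| egrep 'force'; python3 st.py
python3 -m handwheel '[0,0,0,0,0,0.01,0,0,0,0,0,0]'| egrep 'force'; python3 st.py
python3 -m handwheel '[0,0,0,0,0,-0.06,0,0,0,0,0,-0.04,0,0,0.1,0,0,0,0,0,0.1,0,0,0,0,0,0.1,0,0,0]'| egrep 'force'; python3 st.py
python3 -m handwheel '[-0.062,-0.23,0,0,0,-0.075,-0.062,-0.23,0,0,0,-0.075,-0.062,-0.23,0,0,0,-0.075,-0.062,-0.23,0,0,0,-0.075,-0.062,-0.23,0,0,0,-0.073]'| egrep 'force'
python3 -m handwheel '[-0.062,-0.23,0,0,0,0,-0.062,-0.23,0,0,0,0,-0.062,-0.23,0,0,0,0,-0.062,-0.23,0,0,0,0,-0.062,-0.23,0,0,0,0]'| egrep 'force'
python3 -m handwheel '[-0.062,-0.23,0,0,0,0,0,0,0,0,0,0,0,0,0,0,0,0]'| egrep 'force'; python3 st.py
python3 - <<'E'
from h import *
for n in ['top','side']:
    z=np.load(n+'0.npz'); im=z['im']; print(n,[ray(n,u,v,.003).round(4).tolist() for u,v in ([(417,211),(452,198),(466,233),(431,247)] if n=='top' else [])])
    im,d=imaging.read_camera(n); p=cloud(n,d)
    for h in [(.549,-.1045),(.549,-.0095),(.549,.086)]:
        t=p[(p[...,2]>.06)&(p[...,2]<.078)][:,:2]-h; r=np.hypot(*t.T); t=t[(r>.028)&(r<.05)]; print(n,len(t),np.arctan2(*t.mean(0)[::-1]))
E
```

```text
contact_force: [0.3, 1.7, -3.2]
finger_force: 59.5
contact_force: [1.8, 3.2, -3.9]
finger_force: 59.4
contact_force: [1.4, 2.2, -2.1]
finger_force: 59.4
t 13.07 pos [0.5487 0.0871 0.1571] slot yaw 1.77 tilt [ 0.0012 -0.0003] F [ 1.4  2.2 -2.1] T [ 0.418 -0.225 -0.008] q [-0.03  0.09  1.93  0.    1.12 -0.23]
contact_force: [1.0, 3.8, -3.4]
finger_force: 59.3
t 13.23 pos [0.5488 0.0867 0.1572] slot yaw 1.784 tilt [ 0.0009 -0.    ] F [ 1.   3.8 -3.4] T [ 0.811 -0.4   -0.103] q [-0.03  0.09  1.93  0.    1.12 -0.24]
contact_force: [-0.6, -0.0, -2.7]
finger_force: 59.6
t 13.65 pos [0.5481 0.0852 0.2025] slot yaw 1.628 tilt [-0.0014  0.0002] F [-0.6 -0.  -2.7] T [ 0.006  0.007 -0.023] q [-0.03  0.04  1.89 -0.    1.21 -0.08]
contact_force: [0.3, 0.2, -1.4]
finger_force: 59.7
contact_force: [0.2, -0.2, -0.9]
finger_force: 59.7
contact_force: [0.6, -0.0, -1.9]
finger_force: 59.7
t 14.73 pos [ 0.445  -0.2954  0.2023] slot yaw 1.038 tilt [-0.0008 -0.0001] F [ 0.6 -0.  -1.9] T [-0.018 -0.019 -0.037] q [-0.78 -0.01  1.94 -0.    1.21 -0.24]
top [[0.4671, -0.2302, 0.003], [0.5013, -0.3317, 0.003], [0.401, -0.3645, 0.003], [0.3647, -0.2637, 0.003]]
top 40 1.6508440970791054
top 44 1.6767834311267427
top 42 1.6415081930119866
side []
side 37 1.6466641380375084
side 58 1.6860517481950479
side 64 1.6676583585905254
```

```bash
python3 -m handwheel '[-0.03,0,-0.18,0,0,0,0,0,-0.18,0,0,0,0,0,-0.18,0,0,0,0,0,-0.13,0,0,0,0,0,0,0,0,0]'| egrep 'force'; python3 st.py
python3 -m handwheel '[0,0,-0.04,0,0,0,0,0,-0.02,0,0,0,0,0,0,0,0,0]'| egrep 'force'; python3 st.py
python3 -m handwheel '[0,0,-0.02,0,0,0,0,0,0,0,0,0]'| egrep 'force'; python3 st.py
```

```text
contact_force: [-1.3, 1.0, -2.2]
finger_force: 59.7
t 15.25 pos [ 0.4392 -0.2892  0.0966] slot yaw 1.045 tilt [-0.0016 -0.0051] F [-1.3  1.  -2.2] T [0.071 0.07  0.01 ] q [-0.78  0.11  2.03 -0.    1.01 -0.25]
contact_force: [-0.2, 0.7, -1.8]
finger_force: 59.7
t 15.5 pos [ 0.4424 -0.2935  0.0935] slot yaw 1.043 tilt [0.0002 0.0008] F [-0.2  0.7 -1.8] T [-0.034 -0.022 -0.016] q [-0.78  0.12  2.03 -0.    0.99 -0.25]
contact_force: [-0.0, 1.0, -1.9]
finger_force: 59.7
t 15.67 pos [ 0.4421 -0.2937  0.0904] slot yaw 1.043 tilt [0.0002 0.0008] F [-0.   1.  -1.9] T [-0.033 -0.027  0.026] q [-0.78  0.12  2.03 -0.    0.99 -0.25]
```

```bash
python3 -m handwheel '[0,0,-0.016,0,0,0,0,0,-0.016,0,0,0,0,0,0,0,0,0]'| egrep 'force'; python3 st.py
python3 -m handwheel '[0,0,-0.008,0,0,0,0,0,0,0,0,0]'| egrep 'force'; python3 st.py
```

```text
contact_force: [-0.4, 0.3, -0.9]
finger_force: 59.7
t 15.92 pos [ 0.4417 -0.2936  0.0848] slot yaw 1.042 tilt [0.     0.0002] F [-0.4  0.3 -0.9] T [-0.055 -0.025  0.002] q [-0.78  0.13  2.03 -0.    0.98 -0.25]
contact_force: [-1.9, 0.7, 4.2]
finger_force: 60.5
t 16.08 pos [ 0.4419 -0.2938  0.0847] slot yaw 1.043 tilt [-0.0001  0.0001] F [-1.9  0.7  4.2] T [ 0.24   0.396 -0.017] q [-0.78  0.13  2.03 -0.    0.98 -0.25]
```

```bash
python3 -m handwheel '[0,0,0,0,0,0,0,0,0,0,0,0,0,0,0,0,0,0,0,0,0,0,0,0]' 1 60| egrep 'force|open'
python3 -m handwheel '[0,0,0.1,0,0,0,0,0,0.18,0,0,0,0,0,0.2,0,0,0,0,0,0.2,0,0,0,0,0,0.22,0,0,0]' | egrep 'force|open'; python3 st.py
cat > dish.py <<'E'
from h import *
import sys
for n in ['top','side']:
    im,d=imaging.read_camera(n); np.savez(n+'L.npz',im=im,d=d); p=cloud(n,d); dz=-.0016 if n=='top' else .0012
    z=p[...,2]-dz
    m=((z>.012)&(z<.035)&(d>0)&(p[...,0]>.0)&(p[...,0]<1)&(abs(p[...,1])<.8)).astype(np.uint8)
    k,l,s,c=cv2.connectedComponentsWithStats(m)
    for i in range(1,k):
        if s[i,4]>100 and s[i,4]<1500 and s[i,2]<45 and s[i,3]<45:
            cs,_=cv2.findContours((l==i).astype(np.uint8),0,1); w=np.array([ray(n,u,v,.018)[:2] for u,v in max(cs,key=len)[:,0]],np.float32)*1000
            e=cv2.fitEllipse(w); print(n,np.round(e[0],1),np.round(e[1],1),'px',c[i].round(),'ztop',np.percentile(z[l==i],95).round(4))
    kb=(p[...,0]>.40)&(p[...,0]<.49)&(p[...,1]>-.34)&(p[...,1]<-.24)
    for lo,hi in ((.1,.125),(.012,.035)):
        q=p[kb&(p[...,2]>lo)&(p[...,2]<hi)][:,:2]
        if len(q)>20: print('  key',lo,[np.round(x,1) for x in cv2.minAreaRect((q*1000).astype(np.float32))])
E
python3 dish.py
```

```text
contact_force: [-0.3, -0.4, -0.3]
opening: 0.824
finger_force: 0.0
contact_force: [0.3, -0.2, 0.3]
opening: 1.002
finger_force: 0.0
t 16.83 pos [ 0.4412 -0.2929  0.219 ] slot yaw 1.043 tilt [-0.0002 -0.0009] F [ 0.3 -0.2  0.3] T [-0.048 -0.031  0.011] q [-0.78 -0.03  1.93  0.    1.24 -0.25]
top [ 618.1 -387.5] [76.3 78.5] px [472. 155.] ztop 0.0344
top [566.3 383.5] [59.3 61.4] px [199. 182.] ztop 0.0259
top [499.  293.4] [59.6 60.9] px [231. 205.] ztop 0.0252
top [454.9 399.9] [41.3 43.2] px [193. 221.] ztop 0.0254
top [79.9 22.7] [42.1 55.5] px [332. 357.] ztop 0.0168
  key 0.1 [array([ 445.2, -286.7]), array([ 9.8, 23.2]), np.float64(52.9)]
  key 0.012 [array([ 440.2, -284.1]), array([51.5, 29.4]), np.float64(6.1)]
side [ 625.2 -394.4] [77.4 95.3] px [387. 125.] ztop 0.0345
side [ 443.3 -294.4] [45.7 56.8] px [414. 168.] ztop 0.0342
side [500.1 296.1] [60.5 64.1] px [244. 286.] ztop 0.0238
side [567.2 386.4] [60.5 64.9] px [193. 294.] ztop 0.0236
side [455.6 402.7] [42.1 45.5] px [216. 333.] ztop 0.0234
  key 0.1 [array([ 442.6, -290.8]), array([23.4, 28.5]), np.float64(60.8)]
  key 0.012 [array([ 440.6, -290.6]), array([42. , 41.4]), np.float64(54.0)]
```

```bash
python3 -m handwheel '[0.026,0.261,0,0,0,-0.074,0.026,0.261,0,0,0,-0.074,0.026,0.261,0,0,0,-0.074,0.026,0.261,0,0,0,-0.074,0.026,0.261,0,0,0,-0.074]' 1 20 | egrep 'force'
python3 -m handwheel '[0.026,0.261,0,0,0,-0.074,0.026,0.261,0,0,0,-0.074,0.026,0.261,0,0,0,-0.074,0.026,0.261,0,0,0,-0.074,0.026,0.261,0,0,0,0]'| egrep 'force'
python3 -m handwheel '[0.026,0.261,0,0,0,0,0.026,0.261,0,0,0,0,0.026,0.261,0,0,0,0,0.026,0.261,0,0,0,0,0.026,0.261,0,0,0,0]'| egrep 'force'
python3 -m handwheel '[0,0,-0.2,0,0,0,0,0,-0.2,0,0,0,0,0,-0.2,0,0,0,0,0,0,0,0,0]'| egrep 'force'; python3 st.py; python3 dish.py
```

```text
contact_force: [1.2, 0.8, -0.3]
finger_force: 0.0
contact_force: [1.6, -0.7, 0.2]
finger_force: 0.0
contact_force: [0.8, -1.2, 0.2]
finger_force: 0.0
contact_force: [-1.0, -0.6, -2.0]
finger_force: 0.0
t 18.52 pos [0.4939 0.2744 0.1207] slot yaw 0.051 tilt [-0.0068  0.0021] F [-1.  -0.6 -2. ] T [-0.025  0.052 -0.008] q [ 0.33  0.16  1.92 -0.    1.07  1.85]
top [ 618.  -387.6] [77.1 78.2] px [472. 155.] ztop 0.0345
  key 0.1 [array([ 441.8, -294.1]), array([23.8, 25.1]), np.float64(60.0)]
  key 0.012 [array([ 440.7, -292.7]), array([40.1, 38.3]), np.float64(56.2)]
side [500.  296.1] [60.3 64.4] px [244. 286.] ztop 0.0236
side [567.2 386.3] [60.2 65.1] px [193. 294.] ztop 0.0236
side [455.7 402.8] [42.1 45.2] px [216. 333.] ztop 0.0236
```

```bash
python3 -m handwheel '[0.038,0.136,0,0,0,-0.032,0,0,-0.2,0,0,0,0,0,-0.2,0,0,0,0,0,0,0,0,0,0,0,0,0,0,0]'| egrep 'force'; python3 st.py
```

```text
contact_force: [0.2, -0.5, 0.2]
finger_force: 0.0
t 19.03 pos [0.5048 0.2959 0.0692] slot yaw -0.001 tilt [-0.0004  0.0001] F [ 0.2 -0.5  0.2] T [ 0.002 -0.041 -0.034] q [0.36 0.26 1.91 0.   0.97 1.93]
```

```bash
python3 -m handwheel '[-0.034,-0.007,-0.09,0,0,0,0,0,-0.09,0,0,0,0,0,-0.08,0,0,0,0,0,0,0,0,0,0,0,0,0,0,0]'| egrep 'force'; python3 st.py
python3 -m handwheel '[0,0,0,0,0,0,0,0,0,0,0,0,0,0,0,0,0,0]' 0.8 20| egrep 'force|open'; python3 st.py
python3 -m handwheel '[0,0,0,0,0,0,0,0,0,0,0,0]' 0.77 20| egrep 'force|open'
python3 -m handwheel '[0,0,0,0,0,0,0,0,0,0,0,0]' 0.75 20| egrep 'force|open'
```

```text
contact_force: [0.0, -0.3, -0.9]
finger_force: 0.0
t 19.45 pos [0.4996 0.2949 0.0295] slot yaw -0.0 tilt [-0.0004  0.0002] F [ 0.  -0.3 -0.9] T [-0.056  0.005 -0.014] q [ 0.36  0.32  1.93 -0.    0.9   1.93]
contact_force: [-0.0, 0.3, 0.4]
opening: 0.802
finger_force: 0.0
t 19.7 pos [0.5003 0.2953 0.0304] slot yaw -0.0 tilt [ 0.0007 -0.0003] F [-0.   0.3  0.4] T [-0.038  0.031 -0.029] q [ 0.36  0.31  1.93 -0.    0.9   1.93]
contact_force: [0.4, 0.4, 0.2]
opening: 0.771
finger_force: 0.0
contact_force: [-0.9, -0.3, -0.5]
opening: 0.748
finger_force: 0.0
```

```bash
python3 -m handwheel '[0,0,-0.04,0,0,0,0,0,0,0,0,0]' 0.74| egrep 'force|open'; python3 st.py
for o in 0; do python3 -m handwheel '[0,0,0,0,0,0,0,0,0,0,0,0]' 0.73| egrep 'force|open'
python3 -m handwheel '[0,0,0,0,0,0,0,0,0,0,0,0]' 0.72| egrep 'force|open'; done
```

```text
contact_force: [-0.4, -0.2, -0.2]
opening: 0.744
finger_force: 0.0
t 20.2 pos [0.499  0.2948 0.0225] slot yaw -0.0 tilt [-0.0008  0.0003] F [-0.4 -0.2 -0.2] T [-0.034 -0.01   0.017] q [0.36 0.33 1.93 0.   0.88 1.93]
contact_force: [-0.2, 0.4, 0.2]
opening: 0.73
finger_force: 0.0
contact_force: [-0.4, -0.6, -0.4]
opening: 0.714
finger_force: 0.0
```

```bash
python3 -m handwheel '[0,0,0,0,0,0,0,0,0,0,0,0]' 0.71| egrep 'force|open';python3 -m handwheel '[0,0,0,0,0,0,0,0,0,0,0,0]' 0.705| egrep 'force|open';python3 -m handwheel '[0,0,0,0,0,0,0,0,0,0,0,0]' 0.7| egrep 'force|open'; python3 st.py
```

```text
contact_force: [0.3, -0.4, 0.8]
opening: 0.712
finger_force: 0.0
contact_force: [-0.0, 1.3, 0.1]
opening: 0.709
finger_force: 0.0
contact_force: [-0.2, 0.4, -1.1]
opening: 0.699
finger_force: 0.0
t 21.03 pos [0.4997 0.2951 0.0236] slot yaw -0.0 tilt [ 0. -0.] F [-0.2  0.4 -1.1] T [-0.004  0.005  0.02 ] q [0.36 0.32 1.93 0.   0.89 1.93]
```

```bash
python3 -m handwheel '[0,0,0,0,0,0,0,0,0,0,0,0]' 0.695| egrep 'force|open';python3 -m handwheel '[0,0,0,0,0,0,0,0,0,0,0,0]' 0.69| egrep 'force|open';python3 -m handwheel '[0,0,0,0,0,0,0,0,0,0,0,0]' 0.685| egrep 'force|open';python3 -m handwheel '[0,0,0,0,0,0,0,0,0,0,0,0]' 0.68| egrep 'force|open'; python3 st.py
python3 - <<'E'
from h import *
im,d=imaging.read_camera('side'); u,v=map(int,proj('side',(.4997,.295,.02))); cv2.imwrite('pics/g1.png',cv2.resize(im[v-50:v+40,u-50:u+50],(600,540),interpolation=3))
E
```

```text
contact_force: [-0.4, -0.8, -0.8]
opening: 0.694
finger_force: 0.0
contact_force: [-0.2, -0.4, -0.7]
opening: 0.689
finger_force: 0.0
contact_force: [-0.0, 1.1, -0.1]
opening: 0.685
finger_force: 0.0
contact_force: [-0.9, 0.8, -0.9]
opening: 0.681
finger_force: 0.0
t 21.7 pos [0.4997 0.2951 0.0236] slot yaw -0.0 tilt [ 0. -0.] F [-0.9  0.8 -0.9] T [-0.009 -0.014  0.001] q [0.36 0.32 1.93 0.   0.89 1.93]
```

View pics/g1.png

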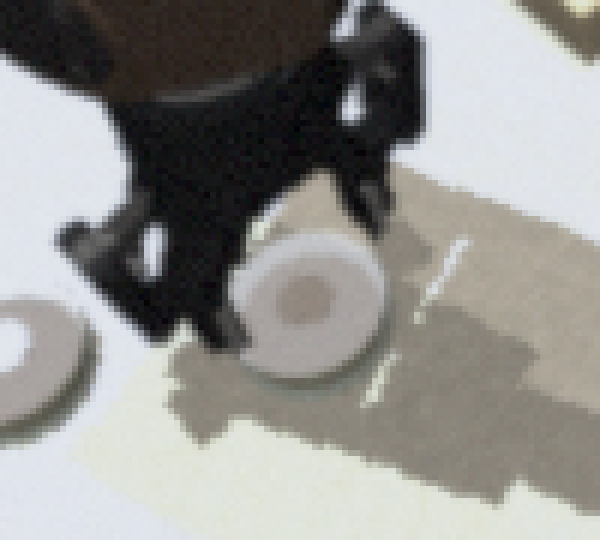

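The side crop shows the dish at (305,305) between the fingers; left tip (235,345), right tip (380,235), the right one with a wider gap. I check with height data.

Run:
```python
from h import *
im,d=imaging.read_camera('side'); p=cloud('side',d)-[0,0,.0012]; v=im.max(2)
for name,c in (('dark',v<75),):
    for s in (1,-1):
        for lo,hi in ((.004,.012),(.012,.02),(.02,.03),(.03,.045)):
            m=c&(abs(p[...,0]-.5)<.03)&(s*(p[...,1]-.295)>.015)&(s*(p[...,1]-.295)<.06)&(p[...,2]>lo)&(p[...,2]<hi)
            q=p[m]*1000; print(s,lo,len(q),q.min(0).round(1) if len(q) else '',q.max(0).round(1) if len(q) else '')
m=(np.hypot(p[...,0]-.5,p[...,1]-.295)<.034)&(p[...,2]>.018)&(p[...,2]<.026)&(v>100)
q=p[m]*1000; print('dish top',q.min(0).round(1),q.max(0).round(1))
```

```text
1 0.004 0  
1 0.012 0  
1 0.02 0  
1 0.03 0  
-1 0.004 0  
-1 0.012 0  
-1 0.02 0  
-1 0.03 1 [493.8 265.2  43.9] [493.8 265.2  43.9]
dish top [468.2 265.7  18. ] [530.4 326.9  25.9]
```

Run:
```python
from h import *
im,d=imaging.read_camera('side'); p=cloud('side',d)-[0,0,.0012]; v=im.max(2)
for s in (1,-1):
    for lo,hi in ((.006,.014),(.014,.026),(.026,.04),(.04,.06)):
            m=(abs(p[...,0]-.5)<.04)&(s*(p[...,1]-.295)>(.02 if lo>.025 else .033))&(s*(p[...,1]-.295)<.07)&(p[...,2]>lo)&(p[...,2]<hi)
            q=p[m]*1000; print(s,lo,len(q),np.median(v[m]),np.percentile(q,3,axis=0).round(1) if len(q) else '',np.percentile(q,97,axis=0).round(1) if len(q) else '')
```

```text
1 0.006 0 nan  
1 0.014 0 nan  
1 0.026 0 nan  
1 0.04 31 70.0 [489.1 324.5  40.9] [503.4 337.6  58.4]
-1 0.006 0 nan  
-1 0.014 0 nan  
-1 0.026 3 119.0 [494.9 265.5  38.7] [504.7 265.7  39.8]
-1 0.04 40 69.0 [489.4 253.   41.2] [508.  266.1  59.3]
  return _methods._mean(a, axis=axis, dtype=dtype,
  ret = ret.dtype.type(ret / rcount)
```

Depth shows the finger tips at z≈0.039 with a 59 mm gap, i.e. the fingers are above the dish, not around it. Reopen and go lower in checked steps.

```bash
python3 -m handwheel '[0,0,0,0,0,0,0,0,0,0,0,0,0,0,0,0,0,0]' 0.92| egrep 'force|open'
python3 -m handwheel '[0,0,-0.03,0,0,0,0,0,-0.03,0,0,0,0,0,-0.02,0,0,0,0,0,0,0,0,0]'| egrep 'force|open';python3 st.py
cat > tip.py <<'E'
from h import *
import sys
c=ctrl.get_state()['eef_pos']
im,d=imaging.read_camera('side'); p=cloud('side',d)-[0,0,.0012]; v=im.max(2)
q=p-np.r_[c[:2],0]
for s in (1,-1):
    m=(abs(q[...,0])<.02)&(s*q[...,1]>.02)&(s*q[...,1]<.07)&(p[...,2]>c[2]-.03)&(p[...,2]<c[2]+.05)&(v<140)
    t=p[m]*1000; print(s,len(t),'z low',np.sort(t[:,2])[:6].round(1),'y',np.percentile(t[:,1],[3,97]).round(1),'x',np.percentile(t[:,0],[3,97]).round(1))
E
python3 tip.py
```

```text
contact_force: [-0.1, -0.2, -0.7]
opening: 0.919
finger_force: 0.0
contact_force: [-0.9, 0.4, -0.3]
opening: 0.919
finger_force: 0.0
t 22.43 pos [0.4988 0.2947 0.0103] slot yaw -0.0 tilt [-0.0011  0.0004] F [-0.9  0.4 -0.3] T [-0.011  0.028 -0.026] q [0.36 0.35 1.93 0.   0.86 1.93]
1 141 z low [-4.2 -3.5 -3.4 -3.2 -2.3 -2.1] y [320.2 354.8] x [480.9 514.9]
-1 128 z low [-2.8 -2.8 -2.7 -2.5 -2.4 -2.3] y [233.6 271.3] x [479.8 510.9]
```

```bash
cat > tip.py <<'E'
from h import *
c=ctrl.get_state()['eef_pos']
im,d=imaging.read_camera('side'); p=cloud('side',d)-[0,0,.0012]; v=im.max(2)
q=p-np.r_[c[:2],0]
for s in (1,-1):
    m=(abs(q[...,0])<.02)&(s*q[...,1]>.033)&(s*q[...,1]<.07)&(p[...,2]>.006)&(p[...,2]<.09)
    t=p[m]*1000
    print(s,len(t),'z low',np.sort(t[:,2])[:8].round(1),'inner/outer y',np.percentile(t[:,1],[3,97]).round(1),'x',np.percentile(t[:,0],[3,97]).round(1))
E
python3 tip.py
python3 -m handwheel '[0,0,-0.03,0,0,0,0,0,-0.01,0,0,0,0,0,0,0,0,0]'| egrep 'force|open';python3 st.py;python3 tip.py
```

```text
1 183 z low [31.5 31.7 36.  37.8 37.9 38.5 38.7 38.9] inner/outer y [334.  363.3] x [487.4 509.4]
-1 164 z low [28.7 29.9 34.3 34.9 35.2 36.4 36.8 36.8] inner/outer y [230.3 255.7] x [487.6 509. ]
contact_force: [-0.3, -0.7, -0.7]
opening: 0.921
finger_force: 0.0
t 22.78 pos [0.4993 0.2949 0.005 ] slot yaw -0.0 tilt [-0.0005  0.0002] F [-0.3 -0.7 -0.7] T [ 0.012 -0.01   0.02 ] q [0.36 0.35 1.93 0.   0.85 1.93]
1 212 z low [30.1 30.2 30.3 30.6 31.  31.8 32.1 33.5] inner/outer y [333.1 363.8] x [487.1 510.1]
-1 185 z low [28.9 29.  29.6 29.8 30.4 30.9 30.9 31.2] inner/outer y [227.9 256.9] x [487.  508.7]
```

```bash
python3 -m handwheel '[0,0,-0.03,0,0,0,0,0,-0.03,0,0,0,0,0,0,0,0,0]'| egrep 'force|open';python3 st.py;python3 tip.py
python3 -m handwheel '[0,0,-0.02,0,0,0,0,0,0,0,0,0]'| egrep 'force|open';python3 st.py;python3 tip.py
```

```text
contact_force: [-1.0, 0.1, -0.5]
opening: 0.921
finger_force: 0.0
t 23.08 pos [ 0.4988  0.2947 -0.0046] slot yaw -0.0 tilt [-0.0009  0.0004] F [-1.   0.1 -0.5] T [ 0.009  0.005 -0.001] q [ 0.36  0.37  1.94 -0.    0.84  1.93]
1 262 z low [19.9 21.  21.3 21.9 24.2 24.4 25.1 25.2] inner/outer y [329.3 364.3] x [484.9 509.5]
-1 204 z low [14.4 15.6 15.7 17.1 17.8 17.9 18.7 20.1] inner/outer y [227.3 258.7] x [486.1 508.8]
contact_force: [0.2, 0.4, -0.7]
opening: 0.922
finger_force: 0.0
t 23.3 pos [ 0.4994  0.295  -0.0069] slot yaw -0.0 tilt [-0.0003  0.0001] F [ 0.2  0.4 -0.7] T [ 0.032 -0.007  0.01 ] q [ 0.36  0.38  1.94 -0.    0.83  1.93]
1 268 z low [11.6 15.8 18.6 19.  19.4 19.6 22.6 22.7] inner/outer y [329.6 364.5] x [485.8 510.2]
-1 208 z low [15.1 16.1 16.3 16.6 17.3 17.4 17.5 17.8] inner/outer y [228.1 259.7] x [485.2 508.9]
```

```bash
python3 -m handwheel '[0,0,-0.02,0,0,0,0,0,-0.015,0,0,0,0,0,0,0,0,0]'| egrep 'force|open';python3 st.py;python3 tip.py
python3 -m handwheel '[0,0,0,0,0,0,0,0,0,0,0,0]' 0.8| egrep 'force|open'
python3 -m handwheel '[0,0,0,0,0,0,0,0,0,0,0,0]' 0.77| egrep 'force|open'
python3 -m handwheel '[0,0,0,0,0,0,0,0,0,0,0,0]' 0.75| egrep 'force|open'
python3 -m handwheel '[0,0,0,0,0,0,0,0,0,0,0,0]' 0.74| egrep 'force|open'; python3 tip.py
```

```text
contact_force: [0.1, -0.1, 0.8]
opening: 0.922
finger_force: 0.0
t 23.6 pos [ 0.4993  0.2949 -0.0122] slot yaw -0.0 tilt [-0.0005  0.0002] F [ 0.1 -0.1  0.8] T [ 0.017  0.01  -0.015] q [0.36 0.38 1.94 0.   0.82 1.93]
1 276 z low [11.4 12.  12.1 13.4 13.5 13.7 15.3 17.1] inner/outer y [329.4 364.4] x [485.7 509.9]
-1 214 z low [ 8.7  9.4  9.7 10.  10.9 11.3 11.4 13.4] inner/outer y [227.6 259.5] x [485.8 508.5]
contact_force: [-0.6, -0.8, 0.1]
opening: 0.802
finger_force: 0.0
contact_force: [-0.3, 0.3, 0.5]
opening: 0.77
finger_force: 0.0
contact_force: [0.1, 1.0, 0.7]
opening: 0.749
finger_force: 0.2
contact_force: [0.4, -0.2, -0.6]
opening: 0.741
finger_force: 0.4
1 226 z low [ 7.7  8.8  9.9 10.8 12.6 12.8 13.  13.2] inner/outer y [328.8 359.4] x [487. 510.]
-1 179 z low [ 8.1  9.3 10.9 13.6 15.7 16.2 16.5 17.2] inner/outer y [231.5 261. ] x [488.  509.5]
```

```bash
python3 -m handwheel '[0,0,0,0,0,0,0,0,0,0,0,0]' 0.735| egrep 'ger_force|open'
python3 -m handwheel '[0,0,0,0,0,0,0,0,0,0,0,0]' 0.73| egrep 'ger_force|open'
python3 -m handwheel '[0,0,0,0,0,0,0,0,0,0,0,0]' 0.727| egrep 'ger_force|open'
```

```text
opening: 0.739
finger_force: 0.4
opening: 0.732
finger_force: 0.4
opening: 0.728
finger_force: 0.4
```

```bash
python3 -m handwheel '[0,0,0,0,0,0,0,0,0,0,0,0]' 0.725| egrep 'ger_force|open'
```

```text
opening: 0.724
finger_force: 1.1
```

```bash
python3 -m handwheel '[0,0,0,0,0,0,0,0,0,0,0,0]' 0.722| egrep 'ger_force|open';python3 -m handwheel '[0,0,0,0,0,0,0,0,0,0,0,0]' 0.72| egrep 'ger_force|open'; python3 -m handwheel '[0,0,0,0,0,0,0,0,0,0,0,0]' 0.718| egrep 'ger_force|open'; python3 st.py
```

```text
opening: 0.724
finger_force: 5.5
opening: 0.723
finger_force: 8.9
opening: 0.717
finger_force: 12.3
t 25.53 pos [ 0.4998  0.2951 -0.0115] slot yaw -0.0 tilt [ 0.0001 -0.    ] F [-1.1  1.2  2.4] T [ 0.128  0.09  -0.009] q [ 0.36  0.38  1.94 -0.    0.82  1.93]
```

```bash
python3 -m handwheel '[0,0,0,0,0,0]' 0.721| egrep 'ger_force|open';python3 -m handwheel '[0,0,0.05,0,0,0,0,0,0.1,0,0,0,0,0,0,0,0,0]' | egrep 'force|open'; python3 st.py
```

```text
opening: 0.715
finger_force: 10.0
contact_force: [1.1, -0.2, -0.1]
opening: 0.724
finger_force: 9.8
t 25.87 pos [0.501  0.2955 0.013 ] slot yaw 0.0 tilt [ 0.0017 -0.0005] F [ 1.1 -0.2 -0.1] T [ 0.038 -0.049 -0.018] q [ 0.36  0.34  1.93 -0.    0.86  1.93]
```

```bash
python3 -m handwheel '[0,0,0.1,0,0,0,0,0,0.15,0,0,0,0,0,0.15,0,0,0,0,0,0.15,0,0,0,0,0,0.1,0,0,0]' 0.7225 | egrep 'force|open'
python3 -m handwheel '[0.05,-0.1,0,0,0,0,0.09,-0.17,0,0,0,0,0.09,-0.17,0,0,0,0,0.09,-0.17,0,0,0,0,0.09,-0.17,0,0,0,0]' | egrep 'force|open'
python3 -m handwheel '[0.09,-0.17,0,0,0,0,0.09,-0.17,0,0,0,0,0.08,-0.16,0,0,0,0,0.05,-0.1,0,0,0,0,0,0,0,0,0,0]' | egrep 'force|open'
python3 -m handwheel '[0,0,0,0,0,0,0,0,0,0,0,0]' | egrep 'force|open';python3 st.py
cat > held.py <<'E'
from h import *
c=ctrl.get_state()['eef_pos']
im,d=imaging.read_camera('side'); p=cloud('side',d)-[0,0,.0012]; v=im.max(2)
m=(np.hypot(p[...,0]-c[0],p[...,1]-c[1])<.04)&(p[...,2]>.01+c[2]-.015)&(p[...,2]<c[2]+.05)&(v>95)
k,l,s,cc=cv2.connectedComponentsWithStats(m.astype(np.uint8)); i=1+s[1:,4].argmax(); q=p[l==i]*1000
print('px',cc[i].round(),len(q),'lo',np.percentile(q,3,axis=0).round(1),'hi',np.percentile(q,97,axis=0).round(1),'tophist',np.histogram(q[:,2],bins=8))
E
python3 held.py
```

```text
contact_force: [0.3, -0.8, -0.0]
opening: 0.719
finger_force: 6.3
contact_force: [0.5, -0.4, -0.4]
opening: 0.722
finger_force: 6.3
contact_force: [0.1, -0.7, -1.4]
opening: 0.723
finger_force: 6.3
contact_force: [0.5, -0.0, -1.5]
opening: 0.72
finger_force: 6.3
t 27.28 pos [0.6069 0.0888 0.1078] slot yaw 0.0 tilt [-0.0007 -0.0002] F [ 0.5 -0.  -1.5] T [ 0.019 -0.039 -0.075] q [-0.02  0.27  1.82  0.    1.05  1.55]
px [277. 180.] 417 lo [577.1  60.3 121.5] hi [627.1 116.8 143.2] tophist (array([ 15,  22,  28,  10,  31, 295,  14,   2]), array([118.03764009, 122.20389912, 126.37015814, 130.53641717,
       134.70267619, 138.86893522, 143.03519425, 147.20145327,
       151.3677123 ]))
```

```bash
python3 -m handwheel '[0.025,-0.017,0,0,0,0,0,0,-0.1,0,0,0,0,0,-0.1,0,0,0,0,0,-0.1,0,0,0,0,0,-0.08,0,0,0]' | egrep 'force|open'
python3 -m handwheel '[0,0,-0.05,0,0,0,0,0,0,0,0,0,0,0,0,0,0,0]' | egrep 'force|open';python3 st.py; python3 held.py
```

```text
contact_force: [0.4, -0.1, -1.2]
opening: 0.72
finger_force: 6.3
contact_force: [0.6, -0.8, -0.2]
opening: 0.723
finger_force: 6.3
t 28.0 pos [0.6113 0.0858 0.0436] slot yaw 0.0 tilt [-0.0003  0.    ] F [ 0.6 -0.8 -0.2] T [0.    0.024 0.015] q [-0.02  0.36  1.83 -0.    0.94  1.55]
px [281. 195.] 347 lo [582.4  54.   43.4] hi [631.4 111.5  79.8] tophist (array([ 14,   0,   0,   2,  18,  93, 218,   2]), array([39.92954948, 45.97600675, 52.02246401, 58.06892128, 64.11537855,
       70.16183582, 76.20829309, 82.25475036, 88.30120763]))
```

```bash
python3 -m handwheel '[0,0,-0.03,0,0,0,0,0,-0.03,0,0,0,0,0,-0.02,0,0,0,0,0,0,0,0,0]' | egrep 'force|open';python3 st.py
python3 -m handwheel '[0,0,-0.007,0,0,0,0,0,0,0,0,0]' | egrep 'force|open';python3 st.py
python3 -m handwheel '[0,0,-0.007,0,0,0,0,0,0,0,0,0]' | egrep 'force|open';python3 st.py
```

```text
contact_force: [-0.9, 0.3, -0.8]
opening: 0.725
finger_force: 6.3
t 28.38 pos [0.6108 0.0855 0.0311] slot yaw -0.0 tilt [-0.0007 -0.    ] F [-0.9  0.3 -0.8] T [ 0.028  0.038 -0.018] q [-0.03  0.38  1.84  0.    0.92  1.55]
contact_force: [0.2, -0.3, -1.2]
opening: 0.721
finger_force: 6.3
t 28.55 pos [0.6114 0.0855 0.0306] slot yaw -0.0 tilt [-0.0001 -0.    ] F [ 0.2 -0.3 -1.2] T [ 0.044  0.02  -0.028] q [-0.03  0.38  1.84  0.    0.92  1.55]
contact_force: [0.7, 0.7, -2.1]
opening: 0.724
finger_force: 6.3
t 28.72 pos [0.6114 0.0855 0.0297] slot yaw -0.0 tilt [ 0. -0.] F [ 0.7  0.7 -2.1] T [-0.036 -0.029 -0.023] q [-0.03  0.38  1.84  0.    0.92  1.55]
```

```bash
python3 -m handwheel '[0,0,-0.006,0,0,0,0,0,0,0,0,0]' | egrep 'force';python3 st.py
python3 -m handwheel '[0,0,-0.005,0,0,0,0,0,0,0,0,0]' | egrep 'force';python3 st.py
```

```text
contact_force: [-0.2, 0.0, -0.5]
finger_force: 6.3
t 28.88 pos [0.6114 0.0855 0.0288] slot yaw -0.0 tilt [-0.  0.] F [-0.2  0.  -0.5] T [-0.006  0.021  0.04 ] q [-0.03  0.39  1.84 -0.    0.92  1.55]
contact_force: [-2.2, -0.3, 1.3]
finger_force: 7.9
t 29.05 pos [0.6115 0.0855 0.0286] slot yaw -0.0 tilt [-0.0001  0.    ] F [-2.2 -0.3  1.3] T [-0.044  0.236 -0.019] q [-0.03  0.39  1.84 -0.    0.92  1.55]
```

```bash
python3 -m handwheel '[0,0,0,0,0,0,0,0,0,0,0,0]' 0.735 | egrep 'force'
python3 -m handwheel '[0,0,0,0,0,0,0,0,0,0,0,0,0,0,0,0,0,0]' 0.92 | egrep 'force|open'
python3 -m handwheel '[0,0,0.05,0,0,0,0,0,0.1,0,0,0,0,0,0.15,0,0,0,0,0,0.15,0,0,0,0,0,0.15,0,0,0]' | egrep 'force'
python3 -m handwheel '[-0.037,0.25,0,0,0,0,-0.037,0.25,0,0,0,0,-0.037,0.25,0,0,0,0,-0.037,0.25,0,0,0,0,-0.037,0.25,0,0,0,0]' | egrep 'force'
python3 -m handwheel '[-0.037,0.25,0,0,0,0,-0.037,0.25,0,0,0,0,-0.037,0.25,0,0,0,0,0,0,0,0,0,0,0,0,0,0,0,0]' | egrep 'force'; python3 st.py; python3 dish.py
python3 - <<'E'
from h import *
for n in ['top','side']:
    z=np.load(n+'L.npz'); p=cloud(n,z['d']); c=(.6105,.086)
    m=(np.hypot(p[...,0]-c[0],p[...,1]-c[1])<.045)&(p[...,2]>.05)&(p[...,2]<.075)
    cs,_=cv2.findContours(m.astype(np.uint8),0,1); cs=max(cs,key=len)
    w=np.array([ray(n,u,v,.06)[:2] for u,v in cs[:,0]],np.float32)*1000; e=cv2.minEnclosingCircle(w); q=p[m]*1000
    A=np.c_[q[:,:2],np.ones(len(q))]; print(n,np.round(e[0],1),round(e[1],1),'z',np.median(q[:,2]).round(1),'slope',np.linalg.lstsq(A[q[:,2]>56],q[q[:,2]>56,2],rcond=None)[0][:2].round(3))
E
```

```text
contact_force: [0.0, -0.7, 1.3]
finger_force: 0.4
contact_force: [-0.5, 0.1, -0.3]
opening: 0.919
finger_force: 0.0
contact_force: [-0.4, -0.6, 0.5]
finger_force: 0.0
contact_force: [1.6, 0.8, -0.7]
finger_force: 0.0
contact_force: [0.1, -0.9, 0.1]
finger_force: 0.0
t 30.72 pos [0.5662 0.3876 0.1185] slot yaw 0.004 tilt [ 0.0003 -0.    ] F [ 0.1 -0.9  0.1] T [-0.01  -0.02  -0.008] q [ 0.45  0.4   1.62 -0.    1.11  2.02]
top [ 617.9 -387.7] [76.4 78. ] px [472. 155.] ztop 0.0342
top [562.5 381.2] [51.5 59.1] px [200. 183.] ztop 0.0256
  key 0.1 [array([ 441.7, -293.9]), array([24.8, 24.8]), np.float64(60.7)]
  key 0.012 [array([ 438.9, -292.1]), array([40.7, 39.3]), np.float64(50.1)]
side [567.2 386.4] [60.5 64.9] px [193. 294.] ztop 0.0235
side [455.6 402.7] [42.1 45.3] px [216. 333.] ztop 0.0236
side [32.8 81.2] [28.5 53.8] px [478. 365.] ztop 0.0143
top [610.3  81.2] 31.1 z 60.2 slope [-0.012 -0.004]
side [594.   96.6] 28.1 z 59.6 slope [-0.455  0.275]
```

```bash
python3 -m handwheel '[0.003,-0.014,-0.15,0,0,0,0,0,-0.15,0,0,0,0,0,-0.15,0,0,0,0,0,-0.1,0,0,0,0,0,0,0,0,0]' 0.95| egrep 'force'; python3 -m handwheel '[0,0,0,0,0,0]' | egrep 'ger_force'; python3 st.py; python3 dish.py | grep '\[5'
```

```text
contact_force: [-1.0, -0.9, -1.2]
finger_force: 0.0
finger_force: 0.0
t 31.32 pos [0.5673 0.3821 0.0348] slot yaw -0.002 tilt [-0.001   0.0005] F [0.3 0.8 0.3] T [ 0.027 -0.016  0.013] q [ 0.44  0.5   1.66 -0.    0.98  2.02]
side [567.4 386.4] [60.4 64.6] px [193. 294.] ztop 0.0236
```

```bash
python3 -m handwheel '[0,0.018,-0.06,0,0,0,0,0,-0.08,0,0,0,0,0,-0.08,0,0,0,0,0,-0.04,0,0,0,0,0,0,0,0,0]' | egrep 'force'; python3 -m handwheel '[0,0,0,0,0,0]' | egrep 'ger_force'; python3 st.py; python3 tip.py
```

```text
contact_force: [-0.1, 1.0, -0.3]
finger_force: 0.0
finger_force: 0.0
t 31.92 pos [ 0.5666  0.3858 -0.0048] slot yaw -0.0 tilt [-0.0011  0.0005] F [-0.7  0.2  0.7] T [-0.029 -0.023  0.028] q [0.45 0.56 1.66 0.   0.92 2.02]
1 275 z low [21.4 22.4 23.1 23.5 23.7 24.6 26.2 26.3] inner/outer y [420.4 453.9] x [551.8 577.7]
-1 227 z low [15.4 17.2 19.4 19.5 21.2 22.5 22.5 22.5] inner/outer y [317.8 350.9] x [551.5 576.3]
```

```bash
python3 -m handwheel '[0,0,-0.025,0,0,0,0,0,-0.02,0,0,0,0,0,0,0,0,0]' | egrep ' force'; python3 st.py
python3 -m handwheel '[0,0,0,0,0,0,0,0,0,0,0,0]' 0.78| egrep 'ger_force|open'
python3 -m handwheel '[0,0,0,0,0,0,0,0,0,0,0,0]' 0.745| egrep 'ger_force|open'
python3 -m handwheel '[0,0,0,0,0,0,0,0,0,0,0,0]' 0.73| egrep 'ger_force|open'
python3 -m handwheel '[0,0,0,0,0,0,0,0,0,0,0,0]' 0.725| egrep 'ger_force|open'; 
python3 -m handwheel '[0,0,0,0,0,0,0,0,0,0,0,0]' 0.7225| egrep 'ger_force|open'; python3 st.py
```

```text
t 32.22 pos [ 0.5673  0.386  -0.0106] slot yaw -0.0 tilt [-0.0002  0.0001] F [ 0.7  1.  -0. ] T [-0.023 -0.017 -0.003] q [ 0.45  0.57  1.66 -0.    0.91  2.02]
opening: 0.78
finger_force: 0.0
opening: 0.747
finger_force: 0.0
opening: 0.729
finger_force: 0.3
opening: 0.73
finger_force: 1.1
opening: 0.721
finger_force: 4.5
t 33.05 pos [ 0.5676  0.3864 -0.0098] slot yaw -0.0 tilt [ 0.0002 -0.0003] F [-0.8  0.7  1.2] T [ 0.131  0.054 -0.027] q [0.45 0.57 1.66 0.   0.91 2.02]
```

```bash
python3 -m handwheel '[0,0,0,0,0,0]' 0.721| egrep 'ger_force|open'
python3 -m handwheel '[0,0,0.05,0,0,0,0,0,0.12,0,0,0,0,0,0.18,0,0,0,0,0,0.18,0,0,0,0,0,0.18,0,0,0]' | egrep 'force|open'
python3 -m handwheel '[0,0,0.1,0,0,0,0.016,-0.09,0,0,0,0,0.016,-0.182,0,0,0,0,0.016,-0.182,0,0,0,0,0.016,-0.182,0,0,0,0]' | egrep 'ger_force|open'
python3 -m handwheel '[0.016,-0.182,0,0,0,0,0.016,-0.182,0,0,0,0,0.016,-0.182,0,0,0,0,0.016,-0.182,0,0,0,0,0.016,-0.182,0,0,0,0]' | egrep 'ger_force|open'
python3 -m handwheel '[0.016,-0.182,0,0,0,0,0.016,-0.182,0,0,0,0,0.016,-0.182,0,0,0,0,0.016,-0.182,0,0,0,0,0.016,-0.182,0,0,0,0]' | egrep 'ger_force|open'
python3 -m handwheel '[0.016,-0.182,0,0,0,0,0.016,-0.182,0,0,0,0,0.016,-0.182,0,0,0,0,0.016,-0.182,0,0,0,0,0.016,-0.09,0,0,0,0]' | egrep 'ger_force|open'
python3 -m handwheel '[0,0,0,0,0,0,0,0,0,0,0,0]' | egrep 'ger_force|open'; python3 st.py; python3 held.py
```

```text
opening: 0.723
finger_force: 6.8
contact_force: [-0.4, -0.0, -1.1]
opening: 0.72
finger_force: 6.9
opening: 0.721
finger_force: 6.9
opening: 0.726
finger_force: 6.9
opening: 0.723
finger_force: 6.9
opening: 0.725
finger_force: 7.0
opening: 0.72
finger_force: 7.0
t 35.38 pos [ 0.6119 -0.1055  0.1098] slot yaw -0.002 tilt [-0.0013 -0.0006] F [-0.6 -0.4 -0.9] T [ 0.005 -0.003  0.011] q [-0.33  0.28  1.8   0.    1.06  1.24]
px [332. 141.] 306 lo [ 581.6 -135.7  123. ] hi [629.3 -77.1 144.3] tophist (array([ 14,  27,  18,  14, 117, 113,   0,   3]), array([119.998182  , 124.36174763, 128.72531327, 133.0888789 ,
       137.45244454, 141.81601017, 146.1795758 , 150.54314144,
       154.90670707]))
```

```bash
python3 -m handwheel '[-0.006,0.006,-0.08,0,0,0,0,0,-0.1,0,0,0,0,0,-0.1,0,0,0,0,0,-0.1,0,0,0,0,0,-0.05,0,0,0]' | egrep 'ger_force|open'
python3 -m handwheel '[0,0,0,0,0,0,0,0,0,0,0,0]' | egrep 'ger_force|open';python3 st.py
python3 -m handwheel '[0,0,-0.03,0,0,0,0,0,-0.02,0,0,0,0,0,-0.02,0,0,0,0,0,0,0,0,0]' | egrep 'ger_force|open';python3 st.py
```

```text
opening: 0.721
finger_force: 6.9
opening: 0.724
finger_force: 6.9
t 36.02 pos [ 0.6117 -0.1031  0.0461] slot yaw 0.001 tilt [-0.0007 -0.0003] F [ 0.  -0.3 -0.8] T [-0.033 -0.013  0.023] q [-0.33  0.37  1.83  0.    0.95  1.24]
opening: 0.718
finger_force: 7.0
t 36.35 pos [ 0.6119 -0.104   0.036 ] slot yaw -0.0 tilt [-0.0002 -0.0001] F [-0.3 -0.2 -0.8] T [ 0.042  0.01  -0.03 ] q [-0.33  0.38  1.83  0.    0.93  1.24]
```

```bash
python3 -m handwheel '[-0.006,0,-0.015,0,0,0,0,0,-0.012,0,0,0,0,0,0,0,0,0]' | egrep 'ger_force';python3 st.py
python3 -m handwheel '[0,0,-0.005,0,0,0,0,0,0,0,0,0]' | egrep 'ger_force';python3 st.py
python3 -m handwheel '[0,0,-0.005,0,0,0,0,0,0,0,0,0]' | egrep 'ger_force';python3 st.py
```

```text
finger_force: 7.0
t 36.6 pos [ 0.6109 -0.1041  0.0319] slot yaw -0.0 tilt [-0.0003 -0.0001] F [ 0.2 -0.4 -1.3] T [0.026 0.059 0.009] q [-0.33  0.39  1.83  0.    0.93  1.24]
finger_force: 7.0
t 36.77 pos [ 0.6112 -0.1041  0.0315] slot yaw -0.0 tilt [-0. -0.] F [-0.7 -0.  -1.7] T [-0.01  -0.016 -0.038] q [-0.33  0.39  1.83  0.    0.93  1.24]
finger_force: 7.0
t 36.93 pos [ 0.6113 -0.1041  0.0308] slot yaw -0.0 tilt [ 0. -0.] F [ 0.5  0.2 -1.5] T [ 0.022 -0.018  0.027] q [-0.33  0.39  1.83  0.    0.92  1.24]
```

```bash
python3 -m handwheel '[0,0,-0.005,0,0,0,0,0,0,0,0,0]' | egrep 'force';python3 -m handwheel '[0,0,-0.004,0,0,0,0,0,0,0,0,0]' | egrep 'force';python3 st.py
```

```text
contact_force: [0.0, -0.2, -0.3]
finger_force: 7.0
contact_force: [-1.5, 0.4, 3.6]
finger_force: 7.3
t 37.27 pos [ 0.6115 -0.1042  0.0302] slot yaw -0.0 tilt [0. 0.] F [-1.5  0.4  3.6] T [ 0.078  0.308 -0.009] q [-0.33  0.39  1.83 -0.    0.92  1.24]
```

```bash
python3 -m handwheel '[0,0,0,0,0,0,0,0,0,0,0,0]' 0.735 | egrep 'force'
python3 -m handwheel '[0,0,0,0,0,0,0,0,0,0,0,0,0,0,0,0,0,0]' 0.92 | egrep 'force|open'
python3 -m handwheel '[0,0,0.05,0,0,0,0,0,0.15,0,0,0,0,0,0.2,0,0,0,0,0,0.23,0,0,0,0,0,0.23,0,0,0]' | egrep 'force'
python3 -m handwheel '[-0.126,-0.14,0,0,0,0.074,-0.126,-0.14,0,0,0,0.074,-0.126,-0.14,0,0,0,0.074,-0.126,-0.14,0,0,0,0.074,-0.126,-0.14,0,0,0,0.074]' 1 60 | egrep ' force'
python3 -m handwheel '[-0.126,-0.14,0,0,0,0.074,-0.126,-0.14,0,0,0,0.074,-0.126,-0.14,0,0,0,0.074,-0.126,-0.14,0,0,0,0.074,0,0,0,0,0,0]'
python3 -m handwheel '[0,0,0,0,0,0,0,0,0,0,0,0]' | egrep ' force'; python3 st.py; python3 dish.py
python3 - <<'E'
from h import *
o=[]
for n in ['top','side']:
    z=np.load(n+'L.npz'); p=cloud(n,z['d'])
    for c in ((.6105,.086),(.6105,-.1045)):
        m=(np.hypot(p[...,0]-c[0],p[...,1]-c[1])<.036)&(p[...,2]>.056)&(p[...,2]<.075)&(p[...,0]>.58); q=p[m]*1000
        A=np.c_[q[:,:2],np.ones(len(q))]; print(n,'lo',np.percentile(q,3,0).round(1),'hi',np.percentile(q,97,0).round(1),'z',np.median(q[:,2]).round(1),'slope',np.linalg.lstsq(A,q[:,2],rcond=None)[0][:2].round(3))
    u,v=map(int,proj(n,(.58,-.01,.06))); o.append(cv2.resize(z['im'][v-62:v+62,u-65:u+65],(395,377),interpolation=3))
cv2.imwrite('pics/loaded.png',np.hstack(o))
E
```

```text
contact_force: [-0.2, 1.2, 0.8]
finger_force: 0.0
contact_force: [0.8, 0.6, 0.1]
opening: 0.923
finger_force: 0.0
contact_force: [1.0, -1.3, 0.3]
finger_force: 0.0
time: 38.93
eef_pos: [0.4389, -0.2961, 0.1592]
tcp_rot: [0.866, 0.499, -0.001, 0.001]
contact_force: [-0.0, -1.3, 0.8]
opening: 0.997
finger_force: 0.0
t 39.1 pos [ 0.4414 -0.2929  0.1589] slot yaw 1.044 tilt [0.0003 0.0002] F [ 0.5 -0.4  0.1] T [ 0.013  0.007 -0.036] q [-0.78  0.03  1.99  0.    1.12 -0.25]
top [ 618.4 -387.5] [76.4 78.8] px [472. 155.] ztop 0.0342
top [454.8 399.8] [41.2 43.7] px [193. 221.] ztop 0.0254
top [80.6 30.2] [38.3 51.3] px [330. 357.] ztop 0.0174
  key 0.012 [array([ 446.9, -282.6]), array([15.8, 41.3]), np.float64(71.1)]
side [ 625.3 -393.8] [76.8 94. ] px [387. 125.] ztop 0.0342
side [ 442.9 -294.9] [46.1 56.2] px [415. 168.] ztop 0.0345
side [744.  218.9] [40.9 55.3] px [212. 213.] ztop 0.0343
side [455.4 402.8] [42.1 46. ] px [216. 333.] ztop 0.0235
  key 0.1 [array([ 442.4, -291.7]), array([25.2, 26.1]), np.float64(60.5)]
  key 0.012 [array([ 441.7, -290.9]), array([40.4, 42. ]), np.float64(59.4)]
top lo [585.1  56.2  56.6] hi [636.8 108.6  64.7] z 60.4 slope [0.002 0.   ]
top lo [ 584.  -132.8   56.4] hi [636.9 -80.4  64.7] z 60.2 slope [-0.001  0.006]
side lo [583.2  58.1  58.2] hi [638.  112.5  65.3] z 63.0 slope [ 0.018 -0.008]
side lo [ 582.6 -129.4   57.3] hi [636.5 -75.3  65.6] z 63.2 slope [ 0.02  -0.034]
```

View pics/loaded.png

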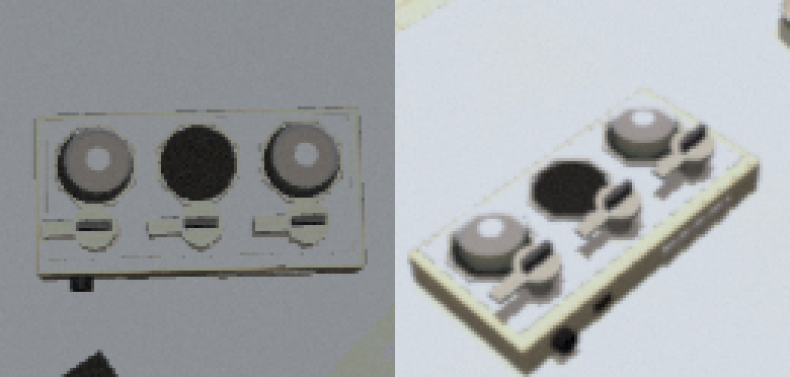

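Both dishes lie flat in seats c (95,160) and a (302,158), seat b is empty, and all three tabs point along +y. Next I fetch the key.

```bash
python3 -m handwheel '[0.003,-0.006,-0.12,0,0,0,0,0,-0.12,0,0,0,0,0,-0.12,0,0,0,0,0,-0.12,0,0,0,0,0,-0.016,0,0,0]' | egrep ' force'; python3 -m handwheel '[0,0,0,0,0,0,0,0,0,0,0,0]' | egrep 'contact'; python3 st.py
python3 -m handwheel '[0,0,0,0,0,0,0,0,0,0,0,0,0,0,0,0,0,0,0,0,0,0,0,0,0,0,0,0,0,0]' 0 60|egrep 'force|open'
python3 -m handwheel '[0,0,0,0,0,0,0,0,0,0,0,0,0,0,0,0,0,0]' |egrep 'force|open'; python3 st.py
```

```text
contact_force: [-0.3, 0.1, 0.1]
t 39.78 pos [ 0.4424 -0.2938  0.0848] slot yaw 1.047 tilt [0.0001 0.0004] F [-0.3  0.1  0.1] T [ 0.019 -0.036 -0.014] q [-0.78  0.13  2.03  0.    0.98 -0.25]
contact_force: [0.1, 1.0, 1.8]
opening: 0.298
finger_force: 0.6
contact_force: [-1.3, 0.2, 4.2]
opening: 0.266
finger_force: 59.5
t 40.45 pos [ 0.4418 -0.2943  0.0847] slot yaw 1.046 tilt [0.     0.0003] F [-1.3  0.2  4.2] T [0.083 0.171 0.002] q [-0.78  0.13  2.03 -0.    0.98 -0.25]
```

```bash
python3 -m handwheel '[0,0,0.16,0,0,0,0,0,0.16,0,0,0,0,0,0.16,0,0,0,0,0,0.16,0,0,0,0,0,0.16,0,0,0]' | egrep 'force'
python3 -m handwheel '[0.119,0.211,0,0,0,0.071,0.119,0.211,0,0,0,0.071,0.119,0.211,0,0,0,0.071,0.119,0.211,0,0,0,0.071,0.119,0.211,0,0,0,0.069]' | egrep 'force'
python3 -m handwheel '[0.119,0.211,0,0,0,0,0,0,0,0,0,0,0,0,0,0,0,0,0,0,0,0,0,0]' | egrep 'force'; python3 st.py
```

```text
contact_force: [0.4, 0.1, -1.4]
finger_force: 59.5
contact_force: [0.6, 0.6, -2.2]
finger_force: 59.5
contact_force: [-0.5, -1.3, -2.1]
finger_force: 59.6
t 41.62 pos [ 0.5482 -0.1039  0.203 ] slot yaw 1.601 tilt [-0.0006 -0.0007] F [-0.5 -1.3 -2.1] T [ 0.04  -0.013 -0.013] q [-0.37  0.05  1.88 -0.    1.21 -0.4 ]
```

```bash
python3 -m handwheel '[0,0,-0.09,0,0,0,0,0,-0.09,0,0,0,0,0,-0.04,0,0,0,0,0,0,0,0,0]' | egrep 'contact';python3 st.py
python3 -m handwheel '[0.003,-0.004,-0.03,0,0,0,0,0,-0.02,0,0,0,0,0,0,0,0,0]' | egrep 'contact';python3 st.py
python3 -m handwheel '[0,0,-0.03,0,0,0,0,0,0,0,0,0]' | egrep 'contact';python3 st.py
```

```text
contact_force: [-0.7, -0.5, -1.6]
t 41.95 pos [ 0.5468 -0.1047  0.1686] slot yaw 1.598 tilt [-0.001  -0.0021] F [-0.7 -0.5 -1.6] T [-0.007 -0.    -0.022] q [-0.37  0.08  1.92 -0.    1.15 -0.4 ]
contact_force: [0.5, -0.3, -1.5]
t 42.2 pos [ 0.549  -0.1051  0.1634] slot yaw 1.6 tilt [-0.0001 -0.0001] F [ 0.5 -0.3 -1.5] T [-0.002 -0.026 -0.052] q [-0.37  0.09  1.92 -0.    1.14 -0.4 ]
contact_force: [0.0, -0.2, -1.9]
t 42.37 pos [ 0.549  -0.1047  0.1586] slot yaw 1.6 tilt [-0.0001 -0.0002] F [ 0.  -0.2 -1.9] T [-0.011  0.023 -0.022] q [-0.37  0.09  1.92 -0.    1.13 -0.4 ]
```

```bash
python3 -m handwheel '[0,0,-0.01,0,0,-0.03,0,0,0,0,0,-0.075,0,0,0,0,0,-0.075,0,0,0,0,0,-0.075,0,0,0,0,0,-0.075]' | egrep 'contact'
python3 -m handwheel '[0,0,0,0,0,-0.075,0,0,0,0,0,-0.075,0,0,0,0,0,-0.075,0,0,0,0,0,-0.075,0,0,0,0,0,-0.075]' | egrep 'contact'
python3 -m handwheel '[0,0,0,0,0,-0.075,0,0,0,0,0,-0.075,0,0,0,0,0,-0.075,0,0,0,0,0,-0.075,0,0,0,0,0,-0.075]' | egrep 'contact'
python3 -m handwheel '[0,0,0,0,0,0]' | egrep 'contact'; python3 st.py
python3 -m handwheel '[0,0,0,0,0,-0.04,0,0,0,0,0,0]' | egrep 'contact'; python3 st.py
python3 -m handwheel '[0,0,0,0,0,-0.02,0,0,0,0,0,0]' | egrep 'contact'; python3 st.py
```

```text
contact_force: [-3.8, 0.7, 0.3]
contact_force: [-5.6, 0.4, 1.8]
contact_force: [-4.8, 3.1, 0.4]
contact_force: [-1.7, 2.3, -2.2]
t 43.7 pos [ 0.5477 -0.1034  0.1569] slot yaw -0.099 tilt [-0.0023 -0.0014] F [-1.7  2.3 -2.2] T [0.62  0.239 0.018] q [-0.37  0.1   1.92  0.    1.13  1.3 ]
contact_force: [-2.2, 2.6, -2.4]
t 43.87 pos [ 0.5482 -0.1035  0.1569] slot yaw -0.158 tilt [-0.0015 -0.0012] F [-2.2  2.6 -2.4] T [0.734 0.465 0.045] q [-0.37  0.1   1.92  0.    1.13  1.36]
contact_force: [-1.1, 3.4, -1.4]
t 44.03 pos [ 0.5484 -0.1036  0.1569] slot yaw -0.188 tilt [-0.0013 -0.0012] F [-1.1  3.4 -1.4] T [0.934 0.547 0.125] q [-0.37  0.1   1.92  0.    1.13  1.39]
```

```bash
python3 -m handwheel '[0,0,0,0,0,-0.015,0,0,0,0,0,0]' | egrep 'contact'; python3 st.py
python3 -m handwheel '[0,0,0,0,0,-0.015,0,0,0,0,0,0]' | egrep 'contact'; python3 st.py
python3 -m handwheel '[0,0,0,0,0,-0.015,0,0,0,0,0,0]' | egrep 'contact'; python3 st.py
```

```text
contact_force: [-2.8, 5.3, -2.6]
t 44.2 pos [ 0.5485 -0.1037  0.1569] slot yaw -0.213 tilt [-0.0012 -0.001 ] F [-2.8  5.3 -2.6] T [1.156 0.652 0.255] q [-0.37  0.1   1.92  0.    1.13  1.41]
contact_force: [-2.8, 3.7, -1.7]
t 44.37 pos [ 0.5485 -0.1037  0.1569] slot yaw -0.235 tilt [-0.0013 -0.0008] F [-2.8  3.7 -1.7] T [1.222 0.636 0.513] q [-0.37  0.1   1.92  0.    1.13  1.44]
contact_force: [-2.7, 4.6, -2.1]
t 44.53 pos [ 0.5484 -0.1037  0.1569] slot yaw -0.257 tilt [-0.0014 -0.0007] F [-2.7  4.6 -2.1] T [1.162 0.632 0.74 ] q [-0.37  0.1   1.92  0.    1.13  1.46]
```

```bash
python3 -m handwheel '[0,0,0,0,0,0.05,0,0,0,0,0,0.06,0,0,0,0,0,0]' | egrep 'contact'; python3 st.py
python3 -m handwheel '[0,0,0.1,0,0,0,0,0,0.1,0,0,0,0,0,0.1,0,0,0]' | egrep 'contact'; python3 st.py
python3 -m handwheel '[0,0.126,0,0,0,0.075,0,0.126,0,0,0,0.075,0,0.126,0,0,0,0.075,0,0.126,0,0,0,0.075,0,0.126,0,0,0,0.075]'| egrep 'contact'
python3 -m handwheel '[0,0,0,0,0,0.075,0,0,0,0,0,0.075,0,0,0,0,0,0.075,0,0,0,0,0,0.075,0,0,0,0,0,0.075]'| egrep 'contact'
python3 -m handwheel '[0,0,0,0,0,0.075,0,0,0,0,0,0.075,0,0,0,0,0,0.075,0,0,0,0,0,0.075,0,0,0,0,0,0.02]'| egrep 'contact'
python3 -m handwheel '[0,0,0,0,0,0,0,0,0,0,0,0]'| egrep 'contact'; python3 st.py
python3 - <<'E'
from h import *
for n in ['top','side']:
    im,d=imaging.read_camera(n); p=cloud(n,d); u,v=map(int,proj(n,(.58,-.01,.06))); 
    if n=='side': cv2.imwrite('pics/a_home.png',cv2.resize(im[v-70:v+62,u-65:u+65],(520,528),interpolation=3))
    h=(.549,-.1045); t=p[(p[...,2]>.0655)&(p[...,2]<.078)][:,:2]-h; r=np.hypot(*t.T); t=t[(r>.028)&(r<.05)]; print(n,len(t),np.arctan2(*t.mean(0)[::-1]) if len(t) else '')
E
```

```text
contact_force: [-0.4, 2.9, -3.6]
t 44.78 pos [ 0.5498 -0.1047  0.1577] slot yaw -0.086 tilt [0.001  0.0001] F [-0.4  2.9 -3.6] T [ 0.726  0.137 -0.026] q [-0.37  0.1   1.92  0.    1.12  1.29]
contact_force: [0.9, -0.2, -1.5]
t 45.03 pos [ 0.5502 -0.1061  0.2038] slot yaw -0.09 tilt [0.0017 0.0017] F [ 0.9 -0.2 -1.5] T [ 0.011  0.028 -0.02 ] q [-0.37  0.05  1.88 -0.    1.21  1.29]
contact_force: [-0.1, 0.4, -2.3]
contact_force: [0.5, -0.4, -1.4]
contact_force: [-0.3, -0.7, -1.4]
contact_force: [-0.3, 0.1, -1.8]
t 46.45 pos [ 0.5502 -0.0111  0.2034] slot yaw 1.59 tilt [0.0004 0.0018] F [-0.3  0.1 -1.8] T [ 0.034 -0.001 -0.046] q [-0.2   0.03  1.91 -0.    1.21 -0.22]
top 3 -0.264874662320147
side 30 0.0991846370098442
```

View pics/a_home.png

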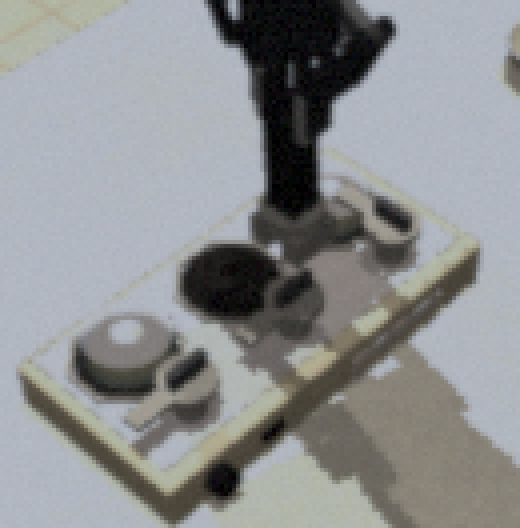

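Screw a's tab (350,195) now reaches over its dish along +x; screw b is next under the key.

```bash
python3 -m handwheel '[-0.006,0.006,-0.09,0,0,0,0,0,-0.09,0,0,0,0,0,-0.04,0,0,0,0,0,0,0,0,0]' | egrep 'contact';python3 st.py
python3 -m handwheel '[0,0,-0.03,0,0,0,0,0,-0.02,0,0,0,0,0,0,0,0,0]' | egrep 'contact';python3 st.py
python3 -m handwheel '[0,0,-0.035,0,0,0,0,0,0,0,0,0]' | egrep 'contact';python3 st.py
```

```text
contact_force: [-0.1, -0.3, -1.6]
t 46.88 pos [ 0.5471 -0.0092  0.1676] slot yaw 1.592 tilt [-0.0011 -0.0013] F [-0.1 -0.3 -1.6] T [ 0.018  0.068 -0.002] q [-0.2   0.06  1.94 -0.    1.15 -0.22]
contact_force: [0.5, 1.1, -2.3]
t 47.13 pos [ 0.5483 -0.0093  0.1619] slot yaw 1.592 tilt [-0.0001 -0.    ] F [ 0.5  1.1 -2.3] T [-0.016  0.027 -0.052] q [-0.2   0.07  1.94 -0.    1.13 -0.22]
contact_force: [-1.0, 0.2, -1.5]
t 47.3 pos [ 0.548  -0.0093  0.1562] slot yaw 1.593 tilt [-0.0002 -0.0003] F [-1.   0.2 -1.5] T [-0.013  0.028  0.018] q [-0.2   0.07  1.95 -0.    1.12 -0.22]
```

```bash
python3 -m handwheel '[0,0,0,0,0,-0.03,0,0,0,0,0,-0.075,0,0,0,0,0,-0.075,0,0,0,0,0,-0.075,0,0,0,0,0,-0.075]' | egrep 'contact'
python3 -m handwheel '[0,0,0,0,0,-0.075,0,0,0,0,0,-0.075,0,0,0,0,0,-0.075,0,0,0,0,0,-0.075,0,0,0,0,0,-0.075]' | egrep 'contact'
python3 -m handwheel '[0,0,0,0,0,-0.075,0,0,0,0,0,-0.075,0,0,0,0,0,-0.075,0,0,0,0,0,-0.075,0,0,0,0,0,-0.075]' | egrep 'contact'
python3 -m handwheel '[0,0,0,0,0,-0.04,0,0,0,0,0,-0.02,0,0,0,0,0,0]' | egrep 'contact'; python3 st.py
python3 -m handwheel '[0,0,0,0,0,-0.02,0,0,0,0,0,0]' | egrep 'contact'; python3 st.py
python3 -m handwheel '[0,0,0,0,0,-0.015,0,0,0,0,0,0]' | egrep 'contact'; python3 st.py
python3 -m handwheel '[0,0,0,0,0,-0.01,0,0,0,0,0,0]' | egrep 'contact'; python3 st.py
```

```text
contact_force: [-1.0, -1.1, 0.5]
contact_force: [-3.7, 1.1, 1.0]
contact_force: [-4.5, 2.3, 0.6]
contact_force: [-3.4, 3.1, -0.2]
t 48.8 pos [ 0.5467 -0.0081  0.1566] slot yaw -0.198 tilt [-0.0025 -0.0011] F [-3.4  3.1 -0.2] T [0.747 0.929 0.073] q [-0.2   0.07  1.95  0.    1.13  1.57]
contact_force: [-4.5, 3.2, -0.2]
t 48.97 pos [ 0.5468 -0.0081  0.1565] slot yaw -0.228 tilt [-0.0024 -0.001 ] F [-4.5  3.2 -0.2] T [0.805 0.964 0.355] q [-0.2   0.07  1.95  0.    1.13  1.6 ]
contact_force: [-3.8, 3.9, 0.6]
t 49.13 pos [ 0.5468 -0.0081  0.1565] slot yaw -0.25 tilt [-0.0024 -0.0008] F [-3.8  3.9  0.6] T [0.896 0.969 0.681] q [-0.2   0.07  1.95  0.    1.13  1.62]
contact_force: [-3.8, 3.6, -0.0]
t 49.3 pos [ 0.5468 -0.0081  0.1566] slot yaw -0.264 tilt [-0.0024 -0.0007] F [-3.8  3.6 -0. ] T [0.915 0.979 0.826] q [-0.2   0.07  1.95  0.    1.13  1.63]
```

```bash
python3 -m handwheel '[0,0,0,0,0,0.05,0,0,0,0,0,0.06,0,0,0,0,0,0]' | egrep 'contact'
python3 -m handwheel '[0,0,0.1,0,0,0,0,0,0.1,0,0,0,0,0,0.1,0,0,0]' | egrep 'contact'; python3 st.py
python3 -m handwheel '[0,0.127,0,0,0,0.075,0,0.127,0,0,0,0.075,0,0.127,0,0,0,0.075,0,0.127,0,0,0,0.075,0,0.127,0,0,0,0.075]'| egrep 'contact'
python3 -m handwheel '[0,0,0,0,0,0.075,0,0,0,0,0,0.075,0,0,0,0,0,0.075,0,0,0,0,0,0.075,0,0,0,0,0,0.075]'| egrep 'contact'
python3 -m handwheel '[0,0,0,0,0,0.075,0,0,0,0,0,0.075,0,0,0,0,0,0.075,0,0,0,0,0,0.075,0,0,0,0,0,0.03]'| egrep 'contact'
python3 -m handwheel '[0,0,0,0,0,0,0,0,0,0,0,0]'| egrep 'contact'; python3 st.py
python3 -m handwheel '[0,0,-0.09,0,0,0,0,0,-0.09,0,0,0,0,0,-0.04,0,0,0,0,0,0,0,0,0]' | egrep 'contact';python3 st.py
```

```text
contact_force: [-0.4, 0.8, -1.1]
contact_force: [0.1, -0.5, -2.2]
t 49.8 pos [ 0.5484 -0.0096  0.2021] slot yaw -0.098 tilt [0.0002 0.0003] F [ 0.1 -0.5 -2.2] T [-0.051  0.023 -0.034] q [-0.2   0.03  1.91 -0.    1.21  1.47]
contact_force: [-0.3, 0.3, -1.5]
contact_force: [0.1, 0.2, -1.9]
contact_force: [-0.2, -0.5, -1.5]
contact_force: [0.4, -0.2, -1.8]
t 51.22 pos [0.5486 0.0857 0.2019] slot yaw 1.598 tilt [0.0001 0.0004] F [ 0.4 -0.2 -1.8] T [-0.014  0.032  0.001] q [-0.03  0.04  1.89 -0.    1.21 -0.05]
contact_force: [-0.2, 0.2, -1.7]
t 51.55 pos [0.547  0.0859 0.1667] slot yaw 1.599 tilt [-0.0014 -0.0014] F [-0.2  0.2 -1.7] T [ 0.024  0.009 -0.033] q [-0.03  0.08  1.92 -0.    1.15 -0.06]
```

```bash
python3 -m handwheel '[0,0,-0.03,0,0,0,0,0,-0.03,0,0,0,0,0,0,0,0,0]' | egrep 'contact';python3 st.py
python3 -m handwheel '[0,0,-0.02,0,0,0,0,0,0,0,0,-0.03,0,0,0,0,0,-0.075,0,0,0,0,0,-0.075,0,0,0,0,0,-0.075]' | egrep 'contact'; python3 st.py
python3 -m handwheel '[0,0,0,0,0,-0.075,0,0,0,0,0,-0.075,0,0,0,0,0,-0.075,0,0,0,0,0,-0.075,0,0,0,0,0,-0.075]' | egrep 'contact'
python3 -m handwheel '[0,0,0,0,0,-0.075,0,0,0,0,0,-0.075,0,0,0,0,0,-0.075,0,0,0,0,0,-0.075,0,0,0,0,0,-0.075]' | egrep 'contact'
python3 -m handwheel '[0,0,0,0,0,-0.075,0,0,0,0,0,-0.04,0,0,0,0,0,-0.02,0,0,0,0,0,0]' | egrep 'contact'; python3 st.py
python3 -m handwheel '[0,0,0,0,0,-0.02,0,0,0,0,0,0]' | egrep 'contact'; python3 st.py
python3 -m handwheel '[0,0,0,0,0,-0.015,0,0,0,0,0,0]' | egrep 'contact'; python3 st.py
python3 -m handwheel '[0,0,0,0,0,-0.01,0,0,0,0,0,0]' | egrep 'contact'; python3 st.py
```

```text
contact_force: [-0.9, 0.3, -1.4]
t 51.8 pos [0.5481 0.0859 0.1594] slot yaw 1.6 tilt [-0.0002 -0.0002] F [-0.9  0.3 -1.4] T [ 0.006 -0.013 -0.002] q [-0.03  0.08  1.93 -0.    1.13 -0.06]
contact_force: [-1.6, 0.7, -0.7]
t 52.22 pos [0.5479 0.0859 0.1569] slot yaw 1.195 tilt [-0.0007 -0.0002] F [-1.6  0.7 -0.7] T [0.015 0.355 0.139] q [-0.03  0.09  1.93 -0.    1.12  0.35]
contact_force: [-2.9, 0.4, -0.0]
contact_force: [-3.4, 1.7, -0.4]
contact_force: [-2.7, 2.2, -2.2]
t 53.38 pos [0.5471 0.0869 0.1567] slot yaw -0.191 tilt [-0.0017 -0.0009] F [-2.7  2.2 -2.2] T [0.612 0.623 0.106] q [-0.03  0.09  1.93  0.    1.13  1.73]
contact_force: [-3.4, 3.4, -0.1]
t 53.55 pos [0.5474 0.0868 0.1567] slot yaw -0.22 tilt [-0.0013 -0.0008] F [-3.4  3.4 -0.1] T [0.833 0.759 0.357] q [-0.03  0.09  1.93  0.    1.13  1.76]
contact_force: [-3.5, 4.9, 0.2]
t 53.72 pos [0.5475 0.0868 0.1567] slot yaw -0.244 tilt [-0.0012 -0.0006] F [-3.5  4.9  0.2] T [0.999 0.926 0.605] q [-0.03  0.09  1.93  0.    1.12  1.79]
contact_force: [-3.1, 4.4, 0.1]
t 53.88 pos [0.5475 0.0868 0.1567] slot yaw -0.259 tilt [-0.0012 -0.0005] F [-3.1  4.4  0.1] T [1.032 0.923 0.827] q [-0.03  0.09  1.93  0.    1.12  1.8 ]
```

```bash
python3 -m handwheel '[0,0,0,0,0,0.05,0,0,0,0,0,0.06,0,0,0,0,0,0]' | egrep 'contact'
python3 -m handwheel '[0,0,0.1,0,0,0,0,0,0.1,0,0,0,0,0,0.1,0,0,0]' | egrep 'contact'; python3 st.py
python3 -m handwheel '[-0.064,-0.23,0,0,0,0.072,-0.064,-0.23,0,0,0,0.072,-0.064,-0.23,0,0,0,0.072,-0.064,-0.23,0,0,0,0.072,-0.064,-0.23,0,0,0,0.072]'| egrep 'contact'
python3 -m handwheel '[-0.064,-0.23,0,0,0,0.072,-0.064,-0.23,0,0,0,0.072,-0.064,-0.23,0,0,0,0.072,-0.064,-0.23,0,0,0,0.072,-0.064,-0.23,0,0,0,0.072]'| egrep 'contact'
python3 -m handwheel '[-0.064,-0.23,0,0,0,0,0,0,0,0,0,0,0,0,0,0,0,0]'| egrep 'contact'; python3 st.py
python3 - <<'E'
from h import *
o=[]
for n in ['top','side']:
    im,d=imaging.read_camera(n); p=cloud(n,d)
    for h in [(.549,-.1045),(.549,-.0095),(.549,.086)]:
        near=np.hypot(p[...,0]-h[0],p[...,1]-h[1])<.022
        hi=p[near&(p[...,2]>.081)][:,:2]*1000; c=hi.mean(0); w,v=np.linalg.eigh(np.cov((hi-c).T)); a=v[:,1]*np.sign(v[0,1])
        t=p[(p[...,2]>.0655)&(p[...,2]<.078)][:,:2]-h; r=np.hypot(*t.T); t=t[(r>.03)&(r<.05)]; print(n,'bar',np.arctan2(a[1],a[0]).round(3),'tab',np.arctan2(*t.mean(0)[::-1]).round(3))
    u,v=map(int,proj(n,(.58,-.01,.06))); o.append(cv2.resize(im[v-62:v+62,u-65:u+65],(395,377),interpolation=3))
cv2.imwrite('pics/home.png',np.hstack(o))
E
```

```text
contact_force: [0.3, 1.4, -2.9]
contact_force: [-0.3, -0.1, -2.1]
t 54.38 pos [0.5489 0.0852 0.2023] slot yaw -0.091 tilt [0.0009 0.0008] F [-0.3 -0.1 -2.1] T [-0.004  0.003  0.021] q [-0.03  0.04  1.89 -0.    1.21  1.63]
contact_force: [0.9, -0.6, -2.0]
contact_force: [0.8, 0.2, -1.6]
contact_force: [-0.3, 0.7, -2.1]
t 55.47 pos [ 0.4424 -0.2955  0.2022] slot yaw 1.034 tilt [-0.0002  0.0012] F [-0.3  0.7 -2.1] T [ 0.051 -0.018 -0.001] q [-0.78 -0.01  1.95 -0.    1.21 -0.24]
top bar 0.002 tab 0.005
top bar -0.031 tab 0.017
top bar -0.066 tab -0.005
side bar 0.001 tab 0.075
side bar -0.034 tab 0.099
side bar -0.007 tab 0.056
```

View pics/home.png

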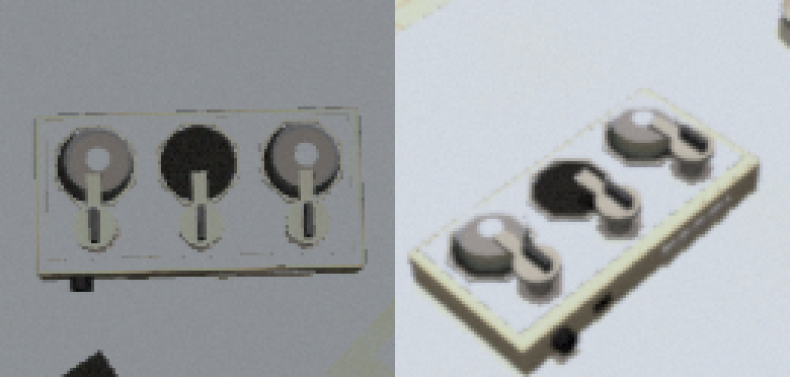

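All three tabs are home over their seats, with the dishes flat under a and c. Now the key goes back.

```bash
python3 -m handwheel '[-0.01,0.01,-0.18,0,0,0.006,0,0,-0.18,0,0,0,0,0,-0.18,0,0,0,0,0,-0.16,0,0,0,0,0,0,0,0,0]'| egrep 'contact'
python3 -m handwheel '[0,0,-0.02,0,0,0,0,0,-0.02,0,0,0,0,0,0,0,0,0,0,0,0,0,0,0]'| egrep 'contact'; python3 st.py
```

```text
contact_force: [-1.4, 1.1, -3.5]
contact_force: [0.9, -0.0, -1.5]
t 56.32 pos [ 0.4424 -0.292   0.0926] slot yaw 1.05 tilt [0.0004 0.0016] F [ 0.9 -0.  -1.5] T [ 0.02   0.038 -0.032] q [-0.77  0.12  2.03 -0.    0.99 -0.25]
```

```bash
python3 -m handwheel '[0,0,-0.025,0,0,0,0,0,-0.015,0,0,0,0,0,0,0,0,0,0,0,0,0,0,0]'| egrep 'contact'; python3 st.py
python3 -m handwheel '[0,0,-0.008,0,0,0,0,0,0,0,0,0]'| egrep 'contact'; python3 st.py
python3 -m handwheel '[0,0,-0.008,0,0,0,0,0,0,0,0,0]'| egrep 'contact'; python3 st.py
```

```text
contact_force: [0.3, -0.4, -1.8]
t 56.65 pos [ 0.4413 -0.2914  0.0848] slot yaw 1.05 tilt [-0. -0.] F [ 0.3 -0.4 -1.8] T [0.079 0.009 0.026] q [-0.78  0.13  2.04 -0.    0.98 -0.25]
contact_force: [-1.4, 1.6, 4.8]
t 56.82 pos [ 0.4415 -0.2916  0.0847] slot yaw 1.05 tilt [-0.0001 -0.    ] F [-1.4  1.6  4.8] T [ 0.316  0.447 -0.032] q [-0.78  0.13  2.04 -0.    0.98 -0.25]
contact_force: [-3.0, 2.3, 9.8]
t 56.98 pos [ 0.4417 -0.2917  0.0847] slot yaw 1.05 tilt [-0.0002 -0.0002] F [-3.   2.3  9.8] T [ 0.653  0.836 -0.   ] q [-0.78  0.13  2.04 -0.    0.98 -0.25]
```

```bash
python3 -m handwheel '[0,0,0.008,0,0,0,0,0,0,0,0,0]' | egrep 'contact'
python3 -m handwheel '[0,0,0,0,0,0,0,0,0,0,0,0,0,0,0,0,0,0,0,0,0,0,0,0,0,0,0,0,0,0]' 1| egrep 'force|open'
python3 -m handwheel '[0,0,0.1,0,0,0,0,0,0.18,0,0,0,0,0,0.2,0,0,0,0,0,0.2,0,0,0,0,0,0.2,0,0,0]' | egrep 'contact'
python3 -m handwheel '[-0.1,-0.2,0,0,0,0,-0.1,-0.2,0,0,0,0,-0.1,-0.2,0,0,0,0,-0.1,-0.2,0,0,0,0,-0.1,-0.2,0,0,0,0]' | egrep 'contact'
python3 -m handwheel '[0,0,0,0,0,0,0,0,0,0,0,0]' | egrep 'contact'; python3 st.py; python3 dish.py
```

```text
contact_force: [-1.2, 2.3, 6.0]
contact_force: [0.1, -1.1, 0.1]
opening: 0.951
finger_force: 0.0
contact_force: [1.5, -0.0, -1.1]
contact_force: [0.7, 0.2, -0.4]
contact_force: [0.6, 0.1, -0.5]
t 58.57 pos [ 0.3655 -0.4425  0.2152] slot yaw 1.047 tilt [ 0.0001 -0.0004] F [ 0.6  0.1 -0.5] T [ 0.009 -0.047  0.031] q [-1.06  0.07  1.84  0.    1.23 -0.53]
top [ 617.6 -387.9] [76.8 78.4] px [472. 155.] ztop 0.0343
top [455.  399.7] [41.3 43.6] px [193. 221.] ztop 0.0249
top [ 67.3 -56.6] [62.2 75.5] px [363. 362.] ztop 0.0226
  key 0.1 [array([ 441.6, -291.5]), array([23.7, 23.4]), np.float64(58.6)]
  key 0.012 [array([ 440.9, -290.8]), array([41.2, 39.8]), np.float64(52.1)]
side [ 624.7 -393.3] [75.9 94.1] px [387. 125.] ztop 0.0342
side [ 444.  -292.9] [46.5 57.1] px [414. 168.] ztop 0.0343
side [739.5 219.2] [40.6 48.4] px [212. 213.] ztop 0.0337
side [455.6 402.7] [42.4 45.3] px [216. 333.] ztop 0.0231
  key 0.1 [array([ 443. , -289.2]), array([23.7, 25.2]), np.float64(58.4)]
  key 0.012 [array([ 441.4, -288.7]), array([41.6, 41.5]), np.float64(56.4)]
```

```bash
python3 -c "
from h import *
cv2.imwrite('pics/fin.png',np.vstack([np.load('topL.npz')['im'][::1],])[:400])"
```

```text
(no output)
```

View pics/fin.png

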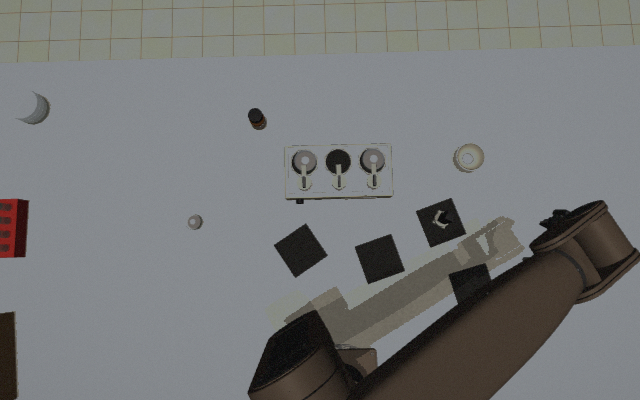

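The final top view shows dishes at (305,160) and (373,158), tabs home, the key on its mat at (441,217), and no large dish left on the bench.

```bash
python3 -c "
from plant import ctrl; print(ctrl.sign_off())"
```

```text
the job is handed in; nothing more can be done
None
```

I loaded both large dishes flat into seats a and c, turned all three keeper screws home with the key and stood it upright on its mat; the job is handed in, but one grip-force reading on the first dish peaked at 12.3 N, just over the 12 N limit, before I eased it to about 6 N.

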